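Close and lock the dosing unit's lid

TASK

The lid of the detergent dosing unit has been left open after a service. Push it fully shut, then use the red-handled key to press the slotted stud down and turn it a quarter turn clockwise, until it springs up into its catch with the slot lined up with the green marks. Put the key back in its yellow keeper, hanging by its collar, and leave everything else on the bench where it is.

Things in the scene. Friction and masses are not known exactly. Their poses are not given: they have to be found in the camera images.
- dosing_unit: stainless open-topped box, 220 mm deep (its x), 280 mm wide (its y), walls 100 mm high, screwed to the bench; origin under its centre on the bench. Its front (own -x) looks roughly to the robot. Three pump heads inside, all lower than 50 mm
- lid (a joint): blue lid, 224 x 286 x 6 mm, hinged along the unit's far (+x) top edge: 0 = shut, lying flat on the box; it grows as the lid swings up and away from the robot, to 1.35 rad. A stiff friction hinge: it stays wherever it is left; 1 to 5 N on its front part swings it down
- lid_hinge (a point): point on the lid's hinge line, half-way along it, at the underside of the lid, 100 mm above the bench; it turns with the lid, its y axis runs along the hinge line, and its -x axis along the lid to the front edge, 224 mm away
- lid_corner (a point): point on the outer (upper) face of the lid, 200 mm from the hinge line, 85 mm to the +y side of its middle and so 85 mm clear of the stud: a free flat place to push on. 106 mm above the bench when the lid is shut
- stud_head: round steel head of the quarter-turn stud, 36 mm across, in a black rim 56 mm across and 8 mm high near the middle of the lid's front edge, 190 mm from the hinge line; moves with the lid. A straight slot 6.5 mm wide and 9 mm deep, its lips chamfered by 2 mm, runs right across the head along the head's own x axis; own z along the stud axis, out of the lid
- stud_slot (a point): centre of the slot at the stud head's top face (the slot's floor is 9 mm below it); axes as stud_head. With the lid shut and the stud out it is 123 mm above the bench
- stud_plunger (a joint): how far the stud is pressed into the lid, m: 0 = out (undone), 0.012 = fully down. Spring: 3.5 N at 0, 12.5 N fully down. With the lid shut the stud turns only while pressed at least 0.009; let go over the catch it springs back up to 0.004 and is held there (locked). Let go between the two it stays at about 0.0085: not locked
- stud (a joint): turn of the stud, rad, growing clockwise seen from above the lid: near 0 = undone, slot pointing front to back at the white marks (play of about 0.1 either way); 1.57 = locked, slot pointing side to side at the green marks. Stops at 1.62
- key: the stud key: a T-shaped tool 107 mm tall, 130 to 230 g, standing upright; origin at the tip of its blade, z up. From the tip up: flat steel blade 26 mm wide (key x), 3.5 mm thick (key y) and 12 mm high with rounded lower edge; shaft 12 mm across; collar 30 mm across and 5 mm thick, its underside 60 mm above the tip; neck; red handle bar 80 mm long (key x, in line with the blade), 14 mm thick (key y), 22 mm high. About 0.1 rad of play between blade and slot
- key_bar (a point): centre of the key's red handle bar, 96 mm above the blade tip; axes as the key. The bar's underside is 20 mm above the collar's top
- keeper: yellow bracket screwed to the bench, 85 mm (its x) by 70 mm (its y), 75 mm high: a flat top plate on a web at its own +x side; origin under its centre on the bench
- keeper_slot (a point): centre of the slot in the keeper's top plate, at the plate's upper face, 75 mm above the bench; the slot is 40 mm long (keeper x) and 18 mm wide (keeper y) and goes through the 5 mm plate. The key hangs in it, blade and shaft through the slot, collar lying on the plate, blade and bar along keeper x (either way round), its tip 15 mm above the bench
- spray_bottle: bystander: spray bottle, 76 mm across, 210 mm tall; origin under its centre
- glove_carton: bystander: glove carton 120 x 220 x 75 mm; origin under its centre
- filter_carton: bystander: cardboard carton 110 x 150 x 100 mm; origin under its centre
- tape_roll: bystander: roll of tape lying flat, 104 mm across, 48 mm high; origin under its centre
- measuring_jug: bystander: steel jug, 100 mm across, 120 mm tall; origin under its centre
- tablet_jar: bystander: white jar, 90 mm across, 130 mm tall; origin under its centre
- screwdriver: bystander: orange screwdriver lying on the bench, 190 mm long; does not fit the stud

How it is judged (in metres and radians):
On the way, in this order (a step that is already met when the one before it is completed fails the run):
1. the lid is pushed shut (value of joint lid below 0.03 rad), for 0.1 s.
2. the key presses the stud down (contact force between key and stud_head above 2 N and value of joint stud_plunger above 0.006 m and value of joint lid below 0.03 rad), for 0.05 s.
3. the stud has been turned a quarter turn and has sprung into its catch (value of joint stud above 1.4 rad and value of joint stud_plunger between 0.0025 and 0.006 m and value of joint lid below 0.03 rad), for 0.2 s.
At the end, for the whole second after the job is handed in: the lid is shut (within 0.03 rad), the stud is turned past 1.4 rad and sits in its catch (pressed in by 2.5 to 6 mm, neither out nor down), and the key hangs still in the keeper's slot: its collar on the plate within 4 mm, its tip within 15 mm of the slot's middle, upright within 0.12 rad (all of step 3 and z of key in the frame of keeper between 0.011 and 0.019 m and horizontal distance between key and keeper below 0.015 m and angle between key's own z axis and vertical below 0.12 rad and linear speed of key below 0.02 m/s); the robot touches nothing.
It fails at once if a bystander is pushed more than 30 mm from its place (distance of any of spray_bottle, glove_carton, filter_carton, tape_roll, measuring_jug, tablet_jar, screwdriver from where it was at the start of the episode above 0.03 m).
It also fails if it takes over 72 s, if anything falls off the work surface, if the arm or the gripper's body presses on something with over 40 N, if the wrist force passes 120 N, or if a joint passes its speed limit or range.

ROBOT

A 6-joint arm with a two-finger parallel gripper is mounted at the origin on the work surface. World frame = base frame: x ahead of the robot, y to its left, z up, the work surface at z = 0. Lengths are in mm, angles in rad, forces in N, time in s.
With the tool pointing down it reaches from about 275 to 1000 mm from the base axis. Payload 8.4 kg.
Tool frame: the origin (TCP) lies midway between the tips of the shut fingers; the grasp point (between the pads) lies 19 mm behind it; z points along the fingers, x is the direction in which the jaws open and shut, and the axes are right-handed (so a half turn about z gives the same grasp; the last joint's range is limited). The gripper opens to 85 mm and grips with 20 to 120 N. Pads are 22 mm wide; open, the fingers measure 114 mm over their backs; the gripper's body (76 mm by 85 mm) begins 54 mm behind the grasp point. The pads swing forward as they close: fully open they stand 13 mm farther back than shut.
Start: joints at [-1.143, 0.353, 1.633, -0, 1.155, -0.002], TCP at [260.429, -568.159, 231.281] pointing down, gripper open.
Joint ranges: [-2.63, 2.63], [-0.92, 2.1], [0.06, 2.66], [-1.3, 4.44], [0, 2.69], [-3.02, 3.02]. Speed limits (rad/s): [2.22, 2.22, 2.79, 3.14, 3.14, 3.14].

INTERFACE

Orientations are given as [roll, pitch, yaw] about the fixed x, y, z axes, in that order (R = Rz(yaw) Ry(pitch) Rx(roll)).
In Python, from rig import r, viewer, models gives the robot as it stands. The module is installed in compiled form; this text tells all that it offers.
- The arm moves only by the tool carry_out, never from a script. Its argument "targets" is a list of rows, each an object with "twist": the turn, a rotation vector about the tool's x, y, z in units of 90 degrees (1.0 is 90 degrees), a list of three; "delta_pos": the shift along the tool's x, y, z in units of 0.6 m (1.0 is 0.6 m), a list of three; "grip": the closure, from -1 (fully open) to 1 (shut), so that 0 is half open. A call has 1 to 5 rows; each row is the pose to reach, as a shift and turn from the pose commanded when the call began, along the tool's axes at that moment; what a row does not reach only later rows make up. A row lasts 1/12 s, in which the tool goes at most 41.7 mm and 7.16 degrees, less where a joint would pass 70% of its speed; a pose out of reach is approached as far as the arm can. A call with a number of a shift or a turn outside -1 to 1 is refused whole. A call with a gripper value outside its range is refused whole. The fingers move at their own pace and stop on an object; "newtons" is the grip in N (left out, the last holds). Time passes only in rows, so rows that repeat a pose let the fingers close. It gives the time, the measured TCP pose, the force and the opening at its end, in the units of the state.
- r.sense(): the state, without advancing time (a new reading comes with each control period).
- viewer.grab_frame(name): name is "scene" or "top" or "wrist"; returns (picture, depth): 420x560x3 uint8, red, green, blue; 420x560 float32, mm along the optical axis (not along the pixel's ray), 0 where there is no reading.
- viewer.calibration(name): a dict with "mtx" (3x3 intrinsics, pixels), "extrinsics" (4x4, takes a point from camera to world coordinates). Camera axes: x right, y down, z forward; pixel columns grow to the right and rows downward; lengths in mm; the calibration is good to about 2 mm. A picture is of the moment at which its call begins: read the wrist's pose just before it. calibration takes no time and is no camera call; for the wrist camera it gives the pose at the moment of the call.
- r.sign_off(): hands the job in, once; it reports no verdict.
Trained networks look in the newest picture that a camera, given by its name, has taken for a name from the list of things; names that differ only in an ending like _2 or _b are one class to them, and where a whole thing is asked for, a point or a joint stands for the part that bears it (a point fixed in the world has none). Each returns a list of dicts, best first, with "confidence" (0 to 1); they miss things now and then, are a little off and sometimes report something else, mostly with a low value. They report only what shows in the picture. A call takes as long as a camera call.
- models.cut_out(query, camera): "pixels" (420x560 bool, what is visible of it) and "position" ([column, row] in pixels, amid what is visible of it).
The state is a dict: "clock": time; "qpos": joint angles; "qvel": joint speeds; "joint_efforts": joint torques, N m; "eef_pos": TCP position; "tcp_rot": TCP orientation; "contact_force": force on the tool from outside, world axes, zero at the start; "wrist_torque": the same for the moment, N m; "opening": opening from 0.0 (shut) to 1.0 (fully open).
Only numpy, scipy, OpenCV 4.12 (cv2) and the standard library are available. Lean on these libraries where they do the work, as an engineer would, in place of code of your own. Each camera call takes 0.05 s, during which the arm holds its last target. There are 200 camera calls.

## Working session

There is one attempt and no reset: what is moved stays moved. The work goes in short steps, Python scripts to look and compute and a tool call to move; the robot and the scene stay as the last step left them, time stands still between calls to the robot, and variables do not carry over. Pictures are saved under pics/ and viewed, about 8 in all and at most 12, crops included, and the job is handed in when it is done.

Besides the shell and the picture viewer there is one more tool, called after ">>>" as name(argument=value, ...) on one line, values as JSON. carry_out: Moves the arm, as the interface text tells. Shifts and turns lie within -1 to 1; 1 stands for 0.6 m of shift or 90 degrees of turn. Its arguments: {"type":"object","properties":{"targets":{"type":"array","items":{"type":"object","properties":{"twist":{"type":"array","items":{"type":"number","minimum":-1,"maximum":1}},"delta_pos":{"type":"array","items":{"type":"number","minimum":-1,"maximum":1}},"grip":{"type":"number"}}}},"newtons":{"type":"number"}},"required":["targets"]}

```bash
mkdir -p pics; cat > h.py <<'E'
import numpy as np, cv2
from rig import r, viewer, models
from scipy.spatial.transform import Rotation as R
def grab(n):
    K=viewer.calibration(n); im,d=viewer.grab_frame(n); return im,d,np.array(K["mtx"]),np.array(K["extrinsics"])
def save(im,f): cv2.imwrite("pics/"+f,cv2.cvtColor(im,cv2.COLOR_RGB2BGR))
def pts(mask,d,K,T):
    v,u=np.nonzero(mask&(d>0)); z=d[v,u]
    p=np.stack([(u-K[0,2])*z/K[0,0],(v-K[1,2])*z/K[1,1],z],1)
    return p@T[:3,:3].T+T[:3,3]
def ray(px,K,T,z):
    c=T[:3,:3]@np.array([(px[0]-K[0,2])/K[0,0],(px[1]-K[1,2])/K[1,1],1]); return T[:3,3]+c*(z-T[2,3])/c[2]
def pose():
    s=r.sense(); return np.array(s["eef_pos"]),R.from_euler("xyz",s["tcp_rot"]),s
E
cat > a.py <<'E'
from h import *
p,q,s=pose(); print(s)
for n in ["scene","top"]:
    im,d,K,T=grab(n); save(im,n+"0.png"); print(n,T.round(2).tolist())
    for k in ["dosing_unit","lid","stud_head","key","key_bar","keeper","lid_corner","stud_slot","keeper_slot","lid_hinge"]:
        for o in models.cut_out(k,n)[:2]:
            P=pts(o["pixels"],d,K,T)
            if len(P): 
                c,sz,a=cv2.minAreaRect(P[:,:2].astype(np.float32))
                print(k,round(o["confidence"],2),np.round(o["position"]),len(P),np.median(P,0).round(),np.percentile(P,2,0).round(),np.percentile(P,98,0).round(),np.round(c),np.round(sz),round(a,1))
E
python3 a.py; python3 -c "
import cv2,numpy as np
cv2.imwrite('pics/both.png',cv2.resize(np.hstack([cv2.imread('pics/scene0.png'),cv2.imread('pics/top0.png')]),(800,300)))"
```

```text
{'clock': 0.0, 'qpos': array([-1.14339746e+00,  3.53662894e-01,  1.63416264e+00, -1.40314765e-05,
        1.15519065e+00, -2.41308131e-03]), 'qvel': array([-0.00046386, -0.00052043, -0.00151897,  0.00080475,  0.00075429,
        0.00093487]), 'joint_efforts': array([-2.28039979e-03, -6.05263209e+01, -3.42063296e+01,  1.60247691e-05,
        9.49440437e-03,  1.08192069e-06]), 'eef_pos': array([ 260.22248671, -567.7110475 ,  230.54027494]), 'tcp_rot': array([ 3.14158326e+00,  1.42355996e-03, -1.14097872e+00]), 'contact_force': array([ 0.53496483,  0.59520918, -0.45890963]), 'wrist_torque': array([ 0.03001565,  0.03984875, -0.07320171]), 'opening': 0.9971693187041568}
scene [[1.0, 0.0, -0.01, 517.39], [0.01, -0.73, 0.68, -1138.03], [-0.01, -0.68, -0.73, 1262.45], [0.0, 0.0, 0.0, 1.0]]
dosing_unit 0.8 [302. 189.] 7809 [569.   0.  99.] [ 440. -107.   -0.] [691. 201. 277.] [583. 173.] [564. 271.] 80.6
lid 0.72 [311. 165.] 3715 [597.  20. 200.] [ 520. -105.  107.] [682. 178. 279.] [600. 150.] [518. 191.] 81.3
stud_head 0.58 [304. 146.] 85 [570.  41. 263.] [556.  29. 246.] [584.  65. 277.] [
[... 1696 characters left out ...]
8.] [136.  82.] 47.9
stud_head 0.42 [247. 189.] 80 [568.  52. 268.] [555.  34. 233.] [587.  68. 279.] [569.  51.] [33. 33.] 39.4
keeper 0.68 [362. 227.] 517 [ 479. -331.   72.] [ 444. -378.   -2.] [ 529. -310.   84.] [ 487. -345.] [89. 72.] 0.1
lid_corner 0.74 [248. 180.] 2876 [594.  45. 212.] [518. -93. 104.] [688. 187. 282.] [627.  68.] [345. 188.] 79.8
stud_slot 0.44 [244. 186.] 69 [569.  52. 269.] [556.  35. 229.] [588.  68. 278.] [570.  50.] [32. 30.] 39.4
keeper_slot 0.64 [362. 226.] 494 [ 479. -331.   72.] [ 445. -378.   -2.] [ 530. -310.   84.] [ 497. -344.] [109.  72.] 1.8
lid_hinge 0.86 [248. 183.] 2779 [593.  43. 214.] [518. -93. 109.] [682. 183. 282.] [620.  41.] [290. 185.] 80.6
```

View pics/scene0.png

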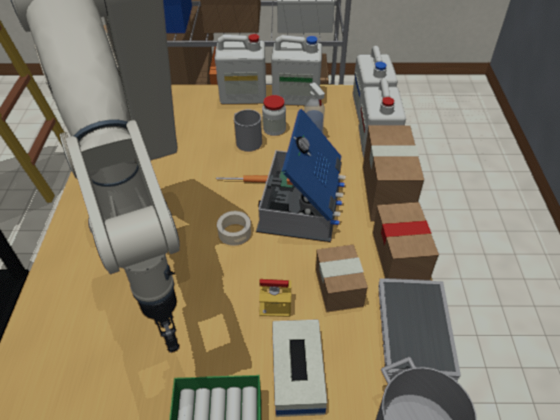

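View pics/top0.png

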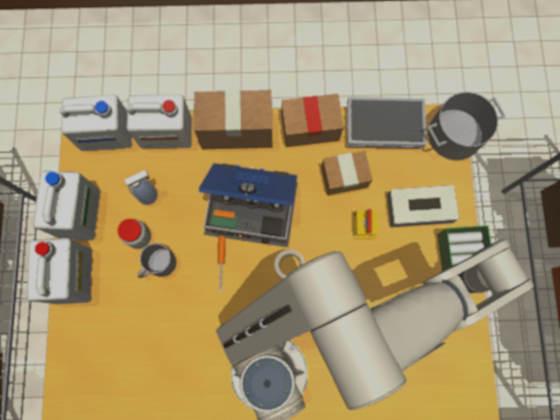

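The scene picture shows the blue lid half open at about (315,165), with the stud at (304,146). The key hangs in the yellow keeper at (274,290). The top picture agrees: unit at (250,200), keeper at (363,222). Next I'll fit the lid plane and the unit pose.

```bash
cat >> h.py <<'E'
def rel(target,yaw,extra_rot=None):
    "units for move from the present pose to TCP target, pointing down with tool yaw (rad)"
    p,q,s=pose(); d=q.inv().apply(np.array(target)-p)/600
    w=(q.inv()*R.from_euler("xyz",[np.pi,0,yaw])).as_rotvec()/(np.pi/2)
    print("delta",d.round(4).tolist(),"twist",w.round(4).tolist(),"mm",np.linalg.norm(d*600).round(),"deg",(np.linalg.norm(w)*90).round(1)); return d,w
E
cat > b.py <<'E'
from h import *
for n in ["scene","top"]:
    im,d,K,T=grab(n); o=models.cut_out("lid",n)[0]
    m=cv2.erode(o["pixels"].astype(np.uint8),np.ones((3,3)))>0
    m&=(im[...,2].astype(int)>im[...,0]+30)
    P=pts(m,d,K,T)
    best=None; rng=np.random.default_rng(0)
    for _ in range(300):
        a=P[rng.choice(len(P),3,False)]; nn=np.cross(a[1]-a[0],a[2]-a[0]); 
        if np.linalg.norm(nn)<1: continue
        nn/=np.linalg.norm(nn); k=abs((P-a[0])@nn)<4
        if best is None or k.sum()>best.sum(): best=k
    Q=P[best]; c=Q.mean(0); nn=np.linalg.svd(Q-c,full_matrices=False)[2][2]; nn*=np.sign(nn[2])
    yaw=np.arctan2(nn[1],nn[0]); th=np.arccos(nn[2])
    ex=np.array([np.cos(yaw),np.sin(yaw),0]); ey=np.array([-np.sin(yaw),np.cos(yaw),0]); 
    el=np.cross(ey,nn) # along lid from front to hinge (+x at shut)
    A=Q@el; B=Q@ey
    lo,hi=np.percentile(A,[.5,99.5]); b0,b1=np.percentile(B,[.5,99.5])
    f=nn*(c@nn)+el*lo+ey*(b0+b1)/2
    print(n,len(Q),len(P),"yaw",yaw,"theta",th,"len",hi-lo,"wid",b1-b0,"front mid",f)
    h=f+el*224-nn*6; print("hinge",h)
    for t in [th,.8*th,.6*th,.4*th,.2*th,0]:
        nt=ex*np.sin(t)+np.array([0,0,np.cos(t)]); et=np.cross(ey,nt)
        print(round(t,2),(h+6*nt-200*et+85*ey).round(1))
E
python3 b.py
```

```text
scene 3006 3283 yaw -0.17510194252649638 theta 0.9030285179616676 len 225.04985890539524 wid 285.8572868462575 front mid [537.32106019  49.92363133 281.28548478]
hinge [669.26943804  26.58014921 101.68396078]
0.9 [566.8 131.  262.4]
0.72 [540.2 135.7 238.4]
0.54 [518.4 139.6 210. ]
0.36 [501.9 142.5 178. ]
0.18 [491.4 144.4 143.5]
0 [487.1 145.1 107.7]
top 2043 2290 yaw -0.1750895875584561 theta 0.8971264918468818 len 213.4643509268414 wid 278.85092051081585 front mid [536.69418219  56.13171753 285.18883223]
hinge [669.68435053  32.60562286 106.38128766]
0.9 [566.2 137.2 266.4]
0.72 [540.  141.9 242.4]
0.54 [518.4 145.7 214.1]
0.36 [502.2 148.6 182.2]
0.18 [491.8 150.4 148. ]
0 [487.5 151.1 112.4]
```

>>> carry_out(targets=[{"delta_pos": [-0.04,-0.05,-0.03],"grip": 1},{"delta_pos": [-0.08,-0.1,-0.06],"grip": 1},{"delta_pos": [-0.12,-0.15,-0.09],"grip": 1},{"delta_pos": [-0.16,-0.19,-0.12],"grip": 1},{"delta_pos": [-0.19,-0.23,-0.15],"grip": 1}], newtons=40)

```text
schema error: expected keys twist, delta_pos, grip
```

>>> carry_out(targets=[{"delta_pos": [-0.043,-0.05,-0.01],"grip": 1},{"delta_pos": [-0.086,-0.1,-0.01],"grip": 1},{"delta_pos": [-0.129,-0.15,-0.01],"grip": 1},{"delta_pos": [-0.172,-0.2,-0.01],"grip": 1},{"delta_pos": [-0.215,-0.25,-0.01],"grip": 1}])

```text
schema error: expected keys twist, delta_pos, grip
```

>>> carry_out(targets=[{"delta_pos": [-0.043,-0.05,0],"grip": 1},{"delta_pos": [-0.086,-0.1,0],"grip": 1},{"delta_pos": [-0.129,-0.15,0],"grip": 1},{"delta_pos": [-0.172,-0.2,0],"grip": 1},{"delta_pos": [-0.215,-0.25,0],"grip": 1}])

```text
schema error: expected keys twist, delta_pos, grip
```

>>> carry_out(targets=[{"delta_pos": [-0.043,-0.05,0],"grip": 1},{"delta_pos": [-0.086,-0.1,0],"grip": 1},{"delta_pos": [-0.129,-0.15,0],"grip": 1},{"delta_pos": [-0.172,-0.2,0],"grip": 1},{"delta_pos": [-0.214,-0.25,0],"grip": 1}])

```text
schema error: expected keys twist, delta_pos, grip
```

```bash
python3 - <<'E'
from h import *
p,q,s=pose();print(p,s["tcp_rot"],s["qpos"],s["clock"],s["contact_force"])
rel([585,131,264],s["tcp_rot"][2]); M=q.inv().as_matrix()/600
for t in [[577,131,255],[566,133,240],[545,137,218],[527,140,190],[512,143,160],[502,144,130],[497,145,106],[497,145,101]]: print(t,(M@(np.array(t)-[585,131,264])).round(3).tolist())
E
```

```text
[ 260.44103238 -568.1719959   231.27354653] [ 3.14159191e+00 -3.96952990e-06 -1.14100302e+00] [-1.14339159e+00  3.53026748e-01  1.63337831e+00 -7.99112984e-07
  1.15518363e+00 -2.38825016e-03] 1.3 [ 0.41286668 -0.99122349 -0.3348831 ]
delta [-0.8339, -0.9773, -0.0545] twist [0.0, -0.0, -0.0] mm 772.0 deg 0.0
[577, 131, 255] [-0.006, 0.012, 0.015]
[566, 133, 240] [-0.016, 0.027, 0.04]
[545, 137, 218] [-0.037, 0.056, 0.077]
[527, 140, 190] [-0.054, 0.082, 0.123]
[512, 143, 160] [-0.069, 0.102, 0.173]
[502, 144, 130] [-0.077, 0.117, 0.223]
[497, 145, 106] [-0.082, 0.124, 0.263]
[497, 145, 101] [-0.082, 0.124, 0.272]
```

>>> carry_out(targets=[{"delta_pos": [-0.04,-0.05,-0.03],"twist": [0,0,0],"grip": 1},{"delta_pos": [-0.08,-0.1,-0.06],"twist": [0,0,0],"grip": 1},{"delta_pos": [-0.12,-0.15,-0.09],"twist": [0,0,0],"grip": 1},{"delta_pos": [-0.16,-0.19,-0.12],"twist": [0,0,0],"grip": 1},{"delta_pos": [-0.19,-0.23,-0.15],"twist": [0,0,0],"grip": 1}], newtons=40)

```text
clock: 1.72
eef_pos: [338.5, -404.7, 322.2]
tcp_rot: [-3.141, 0.001, -1.141]
contact_force: [-0.1, -0.7, 0.9]
opening: 0.298
```

>>> carry_out(targets=[{"delta_pos": [-0.043,-0.05,-0.01],"twist": [0,0,0],"grip": 1},{"delta_pos": [-0.086,-0.1,-0.01],"twist": [0,0,0],"grip": 1},{"delta_pos": [-0.129,-0.15,-0.01],"twist": [0,0,0],"grip": 1},{"delta_pos": [-0.172,-0.2,-0.01],"twist": [0,0,0],"grip": 1},{"delta_pos": [-0.215,-0.25,-0.01],"twist": [0,0,0],"grip": 1}])

```text
clock: 2.13
eef_pos: [421.4, -225.5, 327.6]
tcp_rot: [-3.141, -0.001, -1.141]
contact_force: [1.0, -0.9, -0.3]
opening: 0.003
```

>>> carry_out(targets=[{"delta_pos": [-0.043,-0.05,0],"twist": [0,0,0],"grip": 1},{"delta_pos": [-0.086,-0.1,0],"twist": [0,0,0],"grip": 1},{"delta_pos": [-0.129,-0.15,0],"twist": [0,0,0],"grip": 1},{"delta_pos": [-0.172,-0.2,0],"twist": [0,0,0],"grip": 1},{"delta_pos": [-0.215,-0.25,0],"twist": [0,0,0],"grip": 1}])

```text
clock: 2.55
eef_pos: [504.0, -45.5, 327.6]
tcp_rot: [-3.141, -0.0, -1.141]
contact_force: [1.3, -1.2, -0.1]
opening: 0.003
```

>>> carry_out(targets=[{"delta_pos": [-0.043,-0.05,0],"twist": [0,0,0],"grip": 1},{"delta_pos": [-0.086,-0.1,0],"twist": [0,0,0],"grip": 1},{"delta_pos": [-0.129,-0.15,0],"twist": [0,0,0],"grip": 1},{"delta_pos": [-0.172,-0.2,0],"twist": [0,0,0],"grip": 1},{"delta_pos": [-0.214,-0.25,0],"twist": [0,0,0],"grip": 1}])

```text
clock: 2.97
eef_pos: [586.9, 133.9, 327.4]
tcp_rot: [-3.141, -0.0, -1.141]
contact_force: [1.1, -0.6, 0.8]
opening: -0.002
```

```bash
python3 - <<'E'
from h import *
p,q,s=pose();print(p,s["tcp_rot"],s["qpos"],s["clock"],s["contact_force"])
rel([588,131,264],s["tcp_rot"][2])
E
```

```text
[586.85673085 133.87677037 327.37922872] [-3.14132133e+00 -1.01730321e-04 -1.14066630e+00] [ 2.21819739e-01  2.41825612e-01  1.57148304e+00 -4.47306536e-05
  1.32799750e+00  1.36249677e+00] 2.9667 [ 1.14388041 -0.55074599  0.80827547]
delta [0.0051, 0.0003, 0.1056] twist [-0.0002, -0.0001, 0.0] mm 63.0 deg 0.0
```

>>> carry_out(targets=[{"delta_pos": [0.0,0.0,0.05],"twist": [0,0,0],"grip": 1},{"delta_pos": [0.0,0.0,0.1],"twist": [0,0,0],"grip": 1},{"delta_pos": [-0.002,0.01,0.12],"twist": [0,0,0],"grip": 1},{"delta_pos": [-0.012,0.025,0.143],"twist": [0,0,0],"grip": 1},{"delta_pos": [-0.022,0.04,0.163],"twist": [0,0,0],"grip": 1}])

```text
clock: 3.38
eef_pos: [559.3, 134.0, 228.8]
tcp_rot: [-3.141, 0.0, -1.141]
contact_force: [0.4, 1.3, 2.0]
opening: -0.003
```

>>> carry_out(targets=[{"delta_pos": [-0.01,0.015,0.02],"twist": [0,0,0],"grip": 1},{"delta_pos": [-0.02,0.029,0.043],"twist": [0,0,0],"grip": 1},{"delta_pos": [-0.028,0.042,0.066],"twist": [0,0,0],"grip": 1},{"delta_pos": [-0.036,0.054,0.092],"twist": [0,0,0],"grip": 1},{"delta_pos": [-0.042,0.062,0.116],"twist": [0,0,0],"grip": 1}])

```text
clock: 3.8
eef_pos: [514.8, 141.3, 159.7]
tcp_rot: [-3.14, -0.0, -1.141]
contact_force: [1.6, -0.2, 1.8]
opening: 0.002
```

```bash
python3 - <<'E'
from h import *
p,q,s=pose();print(p,s["clock"],s["contact_force"])
rel([495,145,101],s["tcp_rot"][2])
im,d,K,T=grab("scene"); save(im[80:280,200:400],"l1.png")
o=models.cut_out("lid","scene")[0]; P=pts(o["pixels"],d,K,T); print(np.percentile(P[:,2],98), np.percentile(P[:,0],2))
E
```

```text
[514.80628745 141.28502194 159.68778332] 3.8 [ 1.60479676 -0.15964315  1.79982624]
delta [-0.0194, 0.0276, 0.0978] twist [-0.001, -0.0003, 0.0] mm 62.0 deg 0.1
170.04870366191113 451.02515065746786
```

>>> carry_out(targets=[{"delta_pos": [-0.006,0.009,0.03],"twist": [0,0,0],"grip": 1},{"delta_pos": [-0.013,0.018,0.06],"twist": [0,0,0],"grip": 1},{"delta_pos": [-0.017,0.025,0.083],"twist": [0,0,0],"grip": 1},{"delta_pos": [-0.017,0.025,0.09],"twist": [0,0,0],"grip": 1},{"delta_pos": [-0.017,0.025,0.094],"twist": [0,0,0],"grip": 1}])

```text
clock: 4.32
eef_pos: [495.9, 144.1, 105.6]
tcp_rot: [3.138, 0.001, -1.141]
contact_force: [-23.2, -3.8, 59.6]
opening: -0.006
```

>>> carry_out(targets=[{"delta_pos": [0,0,-0.02],"twist": [0,0,0],"grip": 1},{"delta_pos": [0.04,0.02,-0.09],"twist": [0,0,-0.08],"grip": 1},{"delta_pos": [0.08,0.04,-0.16],"twist": [0,0,-0.16],"grip": 1},{"delta_pos": [0.11,0.06,-0.22],"twist": [0,0,-0.24],"grip": 1},{"delta_pos": [0.11,0.06,-0.28],"twist": [0,0,-0.32],"grip": 1}])

```text
clock: 4.73
eef_pos: [491.3, 68.4, 264.4]
tcp_rot: [3.14, 0.0, -0.636]
contact_force: [0.7, -0.2, -0.0]
opening: 0.002
```

```bash
cat > c.py <<'E'
from h import *
import sys
p,q,s=pose();print(p,s["tcp_rot"],s["qpos"].round(2),s["clock"],s["contact_force"])
im,d,K,T=grab("wrist"); save(im,sys.argv[1]+".png"); print(T.round(2).tolist())
for k in sys.argv[2:]:
    for o in models.cut_out(k,"wrist")[:2]:
        P=pts(o["pixels"],d,K,T)
        if len(P):
            c,sz,a=cv2.minAreaRect(P[:,:2].astype(np.float32))
            print(k,round(o["confidence"],2),np.round(o["position"]),len(P),np.median(P,0).round(1),np.percentile(P,2,0).round(),np.percentile(P,98,0).round(),np.round(c),np.round(sz),round(a,1))
E
python3 c.py w1 stud_head stud_slot lid
```

```text
[491.25429954  68.44630315 264.41281064] [ 3.14021577e+00  1.68852323e-04 -6.35534423e-01] [ 0.14  0.12  1.86 -0.    1.16  0.77] 4.7333 [ 0.70695296 -0.20624618 -0.00600174]
[[0.8, -0.56, -0.19, 542.13], [-0.59, -0.76, -0.26, 136.25], [0.0, 0.33, -0.95, 407.65], [0.0, 0.0, 0.0, 1.0]]
stud_head 0.79 [287. 198.] 1712 [489.   65.5 123.3] [472.  49. 113.] [505.  83. 125.] [488.  64.] [40. 35.] 78.0
stud_head 0.7 [286. 198.] 1716 [488.9  65.5 123.3] [472.  50. 113.] [505.  83. 125.] [487.  65.] [39. 36.] 57.2
stud_slot 0.65 [290. 198.] 1639 [488.8  65.8 123.3] [472.  50. 114.] [504.  83. 125.] [488.  66.] [36. 35.] 77.5
stud_slot 0.45 [487. 382.] 302 [ 525.8 -312.     6.5] [ 513. -344.    2.] [ 533. -309.   42.] [ 523. -330.] [21. 42.] 1.0
lid 0.58 [372. 139.] 89751 [563.3  62.  107. ] [460. -89. 105.] [672. 197. 115.] [573.  22.] [396. 310.] 79.8
```

View pics/w1.png

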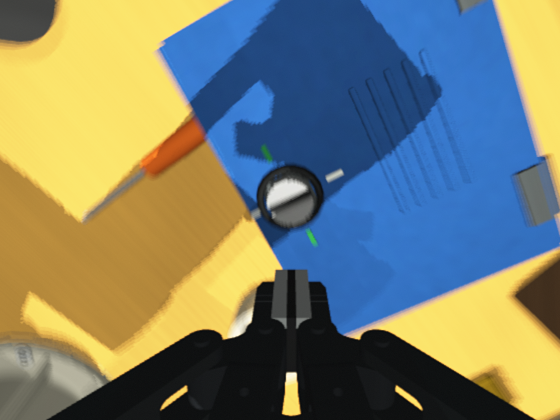

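Lid flat at z≈106 and shut. The stud is at pixel (291,199), with its slot from about (272,211) to (312,190) along the white marks. Next: measure the slot direction and centre, then move to the keeper.

```bash
python3 - <<'E'
from h import *
im,d,K,T=grab("wrist"); o=models.cut_out("stud_head","wrist")[0]; m=o["pixels"]
P=pts(m&(d>0),d,K,T); 
# top-face points: z>121
t=P[P[:,2]>120]; c,sz,a=cv2.minAreaRect(t[:,:2].astype(np.float32)); print("top",c,sz,(t.min(0)+t.max(0))/2, cv2.minEnclosingCircle(t[:,:2].astype(np.float32)))
s=P[(P[:,2]<119)&(np.linalg.norm(P[:,:2]-np.array(c),axis=1)<16)]; print(len(s),np.median(s,0))
v=np.linalg.svd(s[:,:2]-s[:,:2].mean(0),full_matrices=False)[2][0]; print("slot ang by depth",np.degrees(np.arctan2(v[1],v[0])))
w1,w2=ray((254,213),K,T,106),ray((334,175),K,T,106); g1,g2=ray((266,152),K,T,106),ray((312,238),K,T,106)
print("marks mid",(w1+w2)/2,(g1+g2)/2,np.degrees(np.arctan2(*(w2-w1)[[1,0]])))
s1,s2=ray((272,211),K,T,123),ray((312,190),K,T,123);print("slot",(s1+s2)/2,np.degrees(np.arctan2(*(s2-s1)[[1,0]])))
p,q,st=pose(); rel([485,-300,300],0.4); print(st["tcp_rot"])
E
```

```text
top (488.0351257324219, 65.76638793945312) (36.41025161743164, 34.594573974609375) [488.02395054  65.98741866 123.08402805] ((488.06854248046875, 65.93285369873047), 18.590106964111328)
267 [487.87604559  64.28571776 115.42439253]
slot ang by depth -13.596785333275706
marks mid [493.78934775  65.62594701 106.        ] [490.26769414  65.7377502  106.        ] -10.612907080060975
slot [492.55211326  66.26712759 123.        ] -8.14638678208869
delta [0.3612, 0.5016, -0.0632] twist [0.0001, 0.0004, -0.6634] mm 373.0 deg 59.7
[ 3.14120173e+00  4.95350380e-04 -6.42101840e-01]
```

>>> carry_out(targets=[{"delta_pos": [0.036,0.05,-0.06],"twist": [0,0,-0.078],"grip": 1},{"delta_pos": [0.072,0.1,-0.06],"twist": [0,0,-0.156],"grip": -1},{"delta_pos": [0.108,0.15,-0.06],"twist": [0,0,-0.234],"grip": -1},{"delta_pos": [0.144,0.2,-0.06],"twist": [0,0,-0.312],"grip": -1},{"delta_pos": [0.18,0.25,-0.06],"twist": [0,0,-0.39],"grip": -1}])

```text
clock: 5.45
eef_pos: [488.5, -106.3, 297.2]
tcp_rot: [-3.141, 0.002, -0.075]
contact_force: [0.9, 0.5, 0.6]
opening: 0.567
```

>>> carry_out(targets=[{"delta_pos": [0,0.06,0],"twist": [0,0,-0.078],"grip": -1},{"delta_pos": [0,0.12,0],"twist": [0,0,-0.156],"grip": -1},{"delta_pos": [0,0.18,0],"twist": [0,0,-0.234],"grip": -1},{"delta_pos": [0,0.24,0],"twist": [0,0,-0.312],"grip": -1},{"delta_pos": [0,0.3,0],"twist": [0,0,-0.39],"grip": -1}])

```text
clock: 5.87
eef_pos: [474.1, -284.8, 296.7]
tcp_rot: [-3.139, 0.001, 0.515]
contact_force: [0.8, -0.2, 0.1]
opening: 0.997
```

>>> carry_out(targets=[{"delta_pos": [0,0,0],"twist": [0,0,-0.078],"grip": -1},{"delta_pos": [0,0,0],"twist": [0,0,-0.156],"grip": -1},{"delta_pos": [0,0,0],"twist": [0,0,-0.234],"grip": -1},{"delta_pos": [0,0,0],"twist": [0,0,-0.312],"grip": -1},{"delta_pos": [0,0,0],"twist": [0,0,-0.39],"grip": -1}])

```text
clock: 6.28
eef_pos: [474.4, -283.2, 296.5]
tcp_rot: [-3.138, -0.0, 1.128]
contact_force: [0.1, -0.2, -0.2]
opening: 0.997
```

```bash
python3 - <<'E'
from h import *
p,q,s=pose();print(p,s["tcp_rot"],s["qpos"].round(2),s["clock"],s["contact_force"])
rel([485,-345,280],np.pi/2)
E
```

```text
[ 474.42870225 -283.21943127  296.48113447] [-3.13819456e+00 -4.05744909e-04  1.12757722e+00] [-0.54  0.18  1.71  0.    1.25 -1.67] 6.2833 [ 0.13212326 -0.178707   -0.20667988]
delta [-0.0855, 0.0602, 0.0272] twist [-0.0021, -0.0007, -0.2822] mm 65.0 deg 25.4
```

>>> carry_out(targets=[{"delta_pos": [-0.0428,0.03,0.014],"twist": [0,0,-0.07],"grip": -1},{"delta_pos": [-0.0855,0.06,0.027],"twist": [0,0,-0.14],"grip": -1},{"delta_pos": [-0.0855,0.06,0.027],"twist": [0,0,-0.21],"grip": -1},{"delta_pos": [-0.0855,0.06,0.027],"twist": [0,0,-0.282],"grip": -1},{"delta_pos": [-0.0855,0.06,0.027],"twist": [0,0,-0.282],"grip": -1}])

```text
clock: 6.7
eef_pos: [484.6, -345.2, 279.9]
tcp_rot: [-3.138, -0.002, 1.569]
contact_force: [-1.0, -0.5, -0.3]
opening: 1.004
```

```bash
python3 c.py w2 key key_bar keeper keeper_slot
```

```text
[ 484.59362453 -345.24701974  279.90746367] [-3.13848112e+00 -2.32490156e-03  1.56932284e+00] [-0.62  0.27  1.64  0.    1.24 -2.19] 6.7 [-1.04415913 -0.48354403 -0.28913324]
[[0.0, 0.95, 0.32, 402.59], [1.0, -0.0, 0.0, -345.09], [0.0, 0.32, -0.95, 423.51], [0.0, 0.0, 0.0, 1.0]]
key 0.84 [292. 182.] 1827 [ 484.  -345.5  122.1] [ 448. -358.   77.] [ 523. -334.  124.] [ 487. -346.] [78. 28.] 0.6
key_bar 0.72 [290. 186.] 1821 [ 485.3 -345.6  122.1] [ 448. -358.   80.] [ 524. -334.  124.] [ 511. -346.] [ 28. 128.] 89.1
keeper 0.64 [302. 164.] 5623 [ 480.  -340.1   75.7] [ 447. -379.    4.] [ 532. -311.   78.] [ 504. -342.] [ 82. 119.] 88.2
keeper_slot 0.77 [302. 165.] 5603 [ 480.6 -341.8   75.7] [ 448. -379.    4.] [ 532. -311.   77.] [ 505. -345.] [ 87. 118.] 88.2
```

View pics/w2.png

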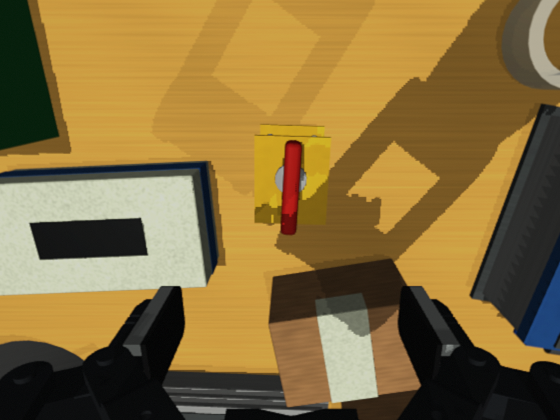

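The bar runs from (293,142) to (289,233) above the yellow plate, and the collar is visible at (289,180). Measuring the exact bar centre and keeper pose, for use at return.

```bash
python3 - <<'E'
from h import *
im,d,K,T=grab("wrist"); I=im.astype(int)
red=(I[...,0]>90)&(I[...,1]<60)&(I[...,2]<60)&(d>0)
P=pts(red,d,K,T); P=P[(P[:,2]>117)&(P[:,2]<130)]
v=np.linalg.svd(P[:,:2]-P[:,:2].mean(0),full_matrices=False)[2][0]
print("bar",len(P),P.mean(0),(np.percentile(P,1,0)+np.percentile(P,99,0))/2,np.percentile(P,[1,99],axis=0),"ang",np.degrees(np.arctan(v[1]/v[0])))
y=(I[...,0]>100)&(I[...,2]<90)&(d>0)
P=pts(y,d,K,T); P=P[(P[:,2]>71)&(P[:,2]<79)&(abs(P[:,0]-485)<70)&(abs(P[:,1]+345)<60)]
c,sz,a=cv2.minAreaRect(P[:,:2].astype(np.float32)); print("plate",c,sz,a,np.percentile(P,[.5,99.5],axis=0))
rel([c[0],c[1],91],np.pi/2)
E
```

```text
bar 1308 [ 483.42901341 -345.32485863  122.39192404] [ 486.60979868 -345.47396739  121.80793933] [[ 448.93842835 -352.79155471  119.33733783]
 [ 524.28116902 -338.15638006  124.27854083]] ang -3.667540961114982
plate (491.0469055175781, -345.1663513183594) (70.13247680664062, 85.49898529052734) 88.2140884399414 [[ 448.08715677 -380.24104767   72.95832365]
 [ 533.53161637 -309.99129244   77.8147242 ]]
delta [0.0, 0.0102, 0.3183] twist [-0.0002, -0.0001, -0.0047] mm 191.0 deg 0.4
```

```bash
python3 - <<'E'
from h import *
rel([486.8,-345.4,92],1.506)
E
```

```text
delta [-0.0004, 0.0031, 0.3166] twist [-0.0002, -0.0001, 0.0366] mm 190.0 deg 3.3
```

>>> carry_out(targets=[{"delta_pos": [0,0.003,0.06],"twist": [0,0,0.036],"grip": -1},{"delta_pos": [0,0.003,0.12],"twist": [0,0,0.036],"grip": -1},{"delta_pos": [0,0.003,0.18],"twist": [0,0,0.036],"grip": -1},{"delta_pos": [0,0.003,0.24],"twist": [0,0,0.036],"grip": -1},{"delta_pos": [0,0.003,0.28],"twist": [0,0,0.036],"grip": -1}])

```text
clock: 7.42
eef_pos: [485.6, -344.5, 111.2]
tcp_rot: [-3.139, -0.001, 1.507]
contact_force: [-0.6, 0.9, -0.2]
opening: 0.996
```

>>> carry_out(targets=[{"delta_pos": [0,0,0.025],"twist": [0,0,0],"grip": -1},{"delta_pos": [0,0,0.037],"twist": [0,0,0],"grip": -1},{"delta_pos": [0,0,0.037],"twist": [0,0,0],"grip": 1},{"delta_pos": [0,0,0.037],"twist": [0,0,0],"grip": 1},{"delta_pos": [0,0,0.037],"twist": [0,0,0],"grip": 1}], newtons=70)

```text
clock: 7.83
eef_pos: [487.7, -346.2, 93.4]
tcp_rot: [3.14, 0.001, 1.508]
contact_force: [0.2, 0.0, 0.5]
opening: 0.605
```

>>> carry_out(targets=[{"delta_pos": [0,0,0],"twist": [0,0,0],"grip": 1},{"delta_pos": [0,0,0],"twist": [0,0,0],"grip": 1},{"delta_pos": [0,0,0],"twist": [0,0,0],"grip": 1},{"delta_pos": [0,0,0],"twist": [0,0,0],"grip": 1}])

```text
clock: 8.17
eef_pos: [487.2, -345.8, 93.0]
tcp_rot: [3.14, 0.001, 1.508]
contact_force: [0.3, 1.3, 5.8]
opening: 0.149
```

```bash
python3 - <<'E'
from h import *
p,q,s=pose();print(p,s["tcp_rot"],s["clock"],s["contact_force"],s["opening"],s["wrist_torque"])
E
```

```text
[ 487.18931567 -345.82643824   92.97473406] [3.14041431e+00 5.74826747e-04 1.50832453e+00] 8.1667 [0.28110171 1.29039249 5.82225902] 0.1493387154825363 [ 0.1586577   0.12425011 -0.04057052]
```

>>> carry_out(targets=[{"delta_pos": [0,0,-0.03],"twist": [0,0,0],"grip": 1},{"delta_pos": [0,0,-0.09],"twist": [0,0,0],"grip": 1},{"delta_pos": [0,0,-0.15],"twist": [0,0,0],"grip": 1},{"delta_pos": [0,0,-0.21],"twist": [0,0,0],"grip": 1},{"delta_pos": [0,0,-0.28],"twist": [0,0,0],"grip": 1}])

```text
clock: 8.58
eef_pos: [485.8, -345.0, 260.4]
tcp_rot: [-3.14, -0.001, 1.508]
contact_force: [0.4, -0.7, -1.6]
opening: 0.152
```

>>> carry_out(targets=[{"delta_pos": [0.05,0,0],"twist": [0,0,0.02],"grip": 1},{"delta_pos": [0.11,0,0],"twist": [0,0,0.04],"grip": 1},{"delta_pos": [0.17,0.0,0],"twist": [0,0,0.06],"grip": 1},{"delta_pos": [0.23,0,0],"twist": [0,0,0.07],"grip": 1},{"delta_pos": [0.28,0,0],"twist": [0,0,0.07],"grip": 1}])

```text
clock: 9.0
eef_pos: [496.6, -175.8, 259.8]
tcp_rot: [-3.142, -0.0, 1.397]
contact_force: [1.0, 0.8, -1.4]
opening: 0.151
```

```bash
python3 - <<'E'
from h import *
p,q,s=pose();print(p,s["tcp_rot"],s["clock"],s["contact_force"],s["opening"])
rel([478,30,250],1.57-.177)
E
```

```text
[ 496.6356859  -175.8022143   259.77732774] [-3.14157787e+00 -4.33261560e-04  1.39721230e+00] 9.0 [ 1.04830831  0.84709264 -1.37440071] 0.15070698791741693
delta [0.3325, -0.0898, 0.0164] twist [-0.0, -0.0003, 0.0027] mm 207.0 deg 0.2
```

>>> carry_out(targets=[{"delta_pos": [0.06,-0.02,0.0],"twist": [0,0,0],"grip": 1},{"delta_pos": [0.12,-0.04,0.0],"twist": [0,0,0],"grip": 1},{"delta_pos": [0.18,-0.05,0.0],"twist": [0,0,0],"grip": 1},{"delta_pos": [0.24,-0.07,0.0],"twist": [0,0,0],"grip": 1},{"delta_pos": [0.3,-0.08,0.0],"twist": [0,0,0],"grip": 1}])

```text
clock: 9.42
eef_pos: [479.4, 9.3, 259.8]
tcp_rot: [-3.141, 0.0, 1.398]
contact_force: [1.5, 0.7, -1.6]
opening: 0.154
```

```bash
python3 c.py w3 stud_head key; python3 - <<'E'
from h import *
im,d,K,T=grab("wrist"); o=models.cut_out("stud_head","wrist")
P=pts(o[0]["pixels"],d,K,T); t=P[(P[:,2]>119)&(P[:,2]<128)]; print("top",cv2.minEnclosingCircle(t[:,:2].astype(np.float32)),t.mean(0))
s=P[(P[:,2]<118)&(np.linalg.norm(P[:,:2]-t[:,:2].mean(0),axis=1)<15)]; 
if len(s)>5:
  v=np.linalg.svd(s[:,:2]-s[:,:2].mean(0),full_matrices=False)[2][0]; print("slot",len(s),s.mean(0),np.degrees(np.arctan(v[1]/v[0])))
rel([488.3,65.8,222],1.57-.177)
E
```

```text
[479.37646187   9.29967719 259.75133811] [-3.14127939e+00  1.74250517e-05  1.39822732e+00] [ 0.02  0.09  1.9   0.    1.15 -1.38] 9.4167 [ 1.51636181  0.68916256 -1.57872067]
[[0.17, 0.93, 0.32, 398.22], [0.99, -0.16, -0.06, 24.05], [-0.0, 0.32, -0.95, 403.13], [0.0, 0.0, 0.0, 1.0]]
stud_head 0.85 [363. 190.] 1776 [486.9  65.7 123.3] [471.  48. 114.] [504.  81. 125.] [488.  65.] [36. 36.] 81.5
key 0.67 [290. 297.] 7969 [470.9  10.9 289. ] [440.  -1. 247.] [514.  22. 290.] [627. -19.] [ 45. 382.] 80.5
key 0.58 [ 62. 354.] 11221 [ 625.1 -256.9   83.9] [ 606. -346.    6.] [ 672. -211.  103.] [ 602. -188.] [117. 415.] 28.0
top ((488.26434326171875, 65.16498565673828), 18.883644104003906) [487.82788573  65.00082327 123.43309456]
slot 277 [487.44302839  65.77695577 114.28608135] -9.668519036262447
delta [0.0979, -0.004, 0.0628] twist [0.0001, 0.0003, 0.0042] mm 70.0 deg 0.4
```

View pics/w3.png

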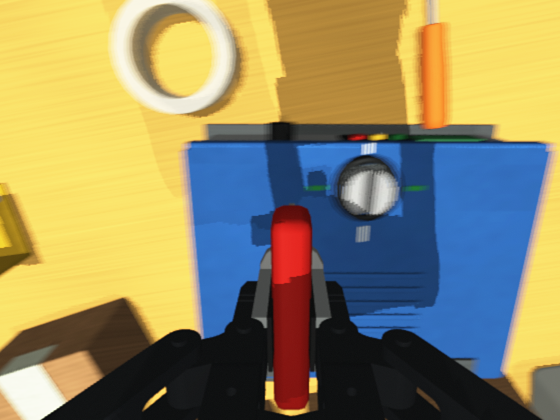

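The key is held straight: bar from (292,206) to (291,408), in line with the tool. The stud is at (367,188) with its slot aligned to the white marks (-9.7°). Moving above it.

>>> carry_out(targets=[{"delta_pos": [0.05,-0.002,0.02],"twist": [0,0,0.004],"grip": 1},{"delta_pos": [0.098,-0.004,0.05],"twist": [0,0,0.004],"grip": 1},{"delta_pos": [0.098,-0.004,0.074],"twist": [0,0,0.004],"grip": 1},{"delta_pos": [0.098,-0.004,0.074],"twist": [0,0,0.004],"grip": 1},{"delta_pos": [0.098,-0.004,0.074],"twist": [0,0,0.004],"grip": 1}], newtons=100)

```text
clock: 10.08
eef_pos: [488.1, 64.8, 214.7]
tcp_rot: [-3.14, 0.001, 1.391]
contact_force: [0.4, -0.1, -1.8]
opening: 0.147
```

```bash
python3 - <<'E'
from h import *
p,q,s=pose();print(p,s["tcp_rot"],s["clock"],s["contact_force"],s["opening"])
rel([488.2,65.6,198],1.57-.172)
im,d,K,T=grab("wrist"); save(im,"w4.png")
im,d,K,T=grab("scene"); save(cv2.resize(im[120:230,240:390],None,fx=4,fy=4),"s4.png")
E
```

```text
[488.07241446  64.7634144  214.7329651 ] [-3.13975968e+00  1.07240078e-03  1.39137300e+00] 10.0833 [ 0.41452631 -0.09605942 -1.82626555] 0.14729762302767016
delta [0.0014, 0.0, 0.0279] twist [-0.0012, 0.0007, -0.0042] mm 17.0 deg 0.4
```

View pics/w4.png

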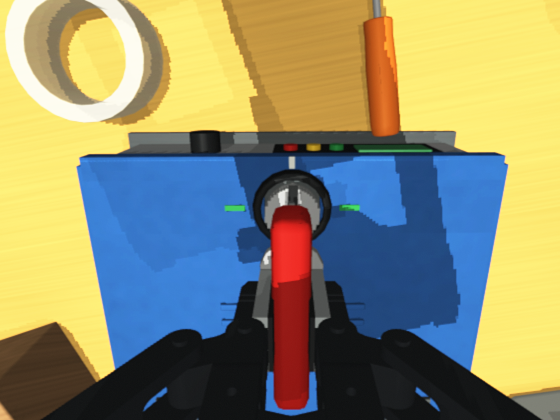

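>>> carry_out(targets=[{"delta_pos": [0.001,0,0.01],"twist": [0,0,-0.003],"grip": 1},{"delta_pos": [0.001,0,0.02],"twist": [0,0,-0.003],"grip": 1},{"delta_pos": [0.001,0,0.027],"twist": [0,0,-0.003],"grip": 1},{"delta_pos": [0.001,0,0.032],"twist": [0,0,-0.003],"grip": 1},{"delta_pos": [0.001,0,0.032],"twist": [0,0,-0.003],"grip": 1}])

```text
clock: 10.6
eef_pos: [488.1, 66.4, 195.2]
tcp_rot: [-3.14, 0.0, 1.397]
contact_force: [1.2, 0.3, -2.4]
opening: 0.147
```

```bash
python3 - <<'E'
from h import *
p,q,s=pose();print(p,s["tcp_rot"],s["clock"],s["contact_force"],s["opening"],s["wrist_torque"])
E
```

```text
[488.0602199   66.37762193 195.19892043] [-3.14030187e+00  4.28272799e-04  1.39680336e+00] 10.6 [ 1.18733368  0.31854312 -2.36643548] 0.14664012286021758 [ 0.0245135  -0.0411601   0.01758334]
```

>>> carry_out(targets=[{"delta_pos": [0,0,0.007],"twist": [0,0,0],"grip": 1},{"delta_pos": [0,0,0.013],"twist": [0,0,0],"grip": 1},{"delta_pos": [0,0,0.018],"twist": [0,0,0],"grip": 1},{"delta_pos": [0,0,0.022],"twist": [0,0,0],"grip": 1},{"delta_pos": [0,0,0.022],"twist": [0,0,0],"grip": 1}])

```text
clock: 11.02
eef_pos: [488.2, 66.6, 182.2]
tcp_rot: [-3.141, 0.0, 1.397]
contact_force: [0.2, -0.4, -2.5]
opening: 0.143
```

```bash
python3 - <<'E'
from h import *
p,q,s=pose();print(p,s["tcp_rot"],s["clock"],s["contact_force"],s["opening"],s["wrist_torque"])
E
```

```text
[488.23861696  66.58842977 182.18929953] [-3.14069437e+00  2.54646953e-04  1.39704827e+00] 11.0167 [ 0.1585932  -0.39897385 -2.46583782] 0.1434996808371209 [ 0.01333397 -0.01420233  0.0144961 ]
```

```bash
python3 - <<'E'
from h import *
im,d,K,T=grab("wrist"); I=im.astype(int)
red=(I[...,0]>90)&(I[...,1]<60)&(I[...,2]<60)&(d>0)
P=pts(red,d,K,T); P=P[(np.linalg.norm(P[:,:2]-[488,66],axis=1)<60)&(P[:,2]>150)]; print("bar z",np.percentile(P[:,2],[5,50,95]),P.mean(0),pose()[0])
for o in models.cut_out("stud_head","wrist")[:1]: Q=pts(o["pixels"],d,K,T); print(np.percentile(Q[:,2],[5,50,90,98]))
a=im; im,d,K,T=grab("scene"); b=cv2.resize(im[120:225,250:390],(560,420),interpolation=cv2.INTER_CUBIC); save(cv2.resize(np.hstack([a[120:330,150:430],cv2.resize(b,(280,210))]),(784,294)),"s5.png")
E
```

```text
bar z [227.82436283 232.90594184 236.97701894] [483.73004571  67.90283024 232.76189902] [488.38245493  66.58607637 182.463242  ]
[116.00077836 123.64132734 124.52856873 125.01435677]
```

View pics/s5.png

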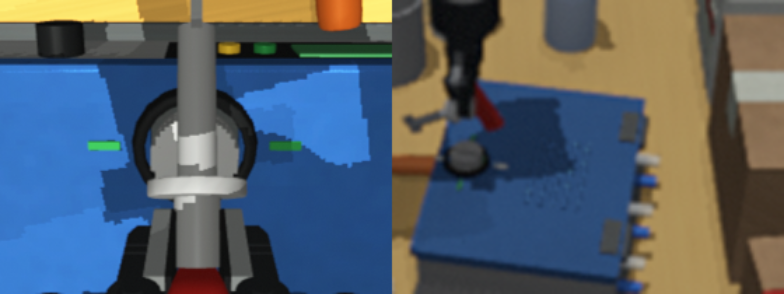

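The key has tilted in the grip: the left half shows the collar and shaft leaning toward the robot, above the stud at (195,145), and the stud is still out. I'll measure the tilt before mending it.

```bash
cat > tilt.py <<'E'
from h import *
def tilt():
    p,q,s=pose(); im,d,K,T=grab("wrist"); I=im.astype(int)
    P=pts((d>0),d,K,T); C=I[d>0]
    L=q.inv().apply(P-p)  # tool frame
    near=(abs(L[:,0])<22)&(abs(L[:,1])<130)&(L[:,2]<110)
    red=near&(C[:,0]>80)&(C[:,1]<70)&(C[:,2]<70)
    gray=near&(abs(L[:,0])<16)&(C.max(1)-C.min(1)<30)&(L[:,2]>-60)&(P[:,2]>130)
    print(p.round(1),s["clock"],s["contact_force"].round(1))
    for n,m in (("red",red),("gray",gray)):
        Q=L[m]
        for y0 in range(-110,60,10):
            k=(Q[:,1]>=y0)&(Q[:,1]<y0+10)
            if k.sum()>8: print(n,y0,k.sum(),"x",np.percentile(Q[k,0],[5,50,95]).round(1),"z",np.percentile(Q[k,2],[5,50,95]).round(1))
if __name__=="__main__": tilt()
E
python3 tilt.py
```

```text
[488.7  66.6 182.8] 11.1667 [ 0.8 -0.9 -1.1]
red -20 644 x [-4.7  0.5  5.7] z [-48.4 -46.3 -43.2]
red -10 1790 x [-5.5  0.5  6.5] z [-53.8 -50.6 -47.4]
red 0 631 x [-5.2  0.5  6.5] z [-55.3 -54.2 -51.4]
gray -80 65 x [-1.2  0.1  1.3] z [17.1 18.5 20.2]
gray -70 185 x [-1.2  0.1  1.3] z [13.1 15.4 19.4]
gray -60 688 x [-5.6 -0.4  5.3] z [14.7 18.2 22.3]
gray -50 719 x [-5.1  0.1  5.2] z [ 8.9 12.5 16.4]
gray -40 750 x [-5.4  0.1  5.1] z [ 3.3  6.7 10.6]
gray -30 1252 x [-6.8  0.1  7. ] z [-12.7  -1.    4.3]
gray -20 3800 x [-14.7  -1.   14.7] z [-58.6 -45.7  -4.8]
gray -10 3414 x [-14.3  -0.3  14.4] z [-46.4 -19.9  -7.9]
gray 0 649 x [-8.4 -1.1  9. ] z [-54.5 -45.2 -13. ]
gray 10 17 x [-7.8 -7.7  6.5] z [-55.  -48.1  -2.8]
```

```bash
python3 - <<'E'
from h import *
p,q,s=pose(); im,d,K,T=grab("wrist"); P=pts(d>0,d,K,T)
k=(P[:,2]>102)&(P[:,2]<110); P=P[k]
for y in range(-60,200,20):
    a=P[abs(P[:,1]-y)<4]
    if len(a)>5: print(y,np.sort(a[:,0])[:8].mean().round(1),len(a))
ex=np.array([.985,-.172,0]);ey=np.array([.172,.985,0])
print(p)
E
```

```text
-60 429.3 2487
-40 432.8 2254
-20 436.4 2134
0 440.0 2166
20 443.4 1863
40 446.9 1235
60 450.5 424
80 454.9 330
100 457.6 2136
120 461.1 2118
140 464.6 2275
160 468.2 2437
180 471.8 2671
[488.70333684  66.62827176 182.92856827]
```

```bash
python3 - <<'E'
from h import *
rel([466.4,150,137],1.57-.175)
E
```

```text
delta [0.1304, -0.0607, 0.0766] twist [0.0002, -0.0001, 0.0013] mm 98.0 deg 0.1
```

>>> carry_out(targets=[{"delta_pos": [0.06,-0.03,0],"twist": [0,0,0],"grip": 1},{"delta_pos": [0.13,-0.061,0.0],"twist": [0,0,0],"grip": 1},{"delta_pos": [0.13,-0.061,0.05],"twist": [0,0,0],"grip": 1},{"delta_pos": [0.13,-0.061,0.077],"twist": [0,0,0],"grip": 1},{"delta_pos": [0.13,-0.061,0.077],"twist": [0,0,0],"grip": 1}], newtons=40)

```text
clock: 11.68
eef_pos: [463.8, 149.9, 134.1]
tcp_rot: [-3.137, 0.002, 1.399]
contact_force: [-1.9, -0.2, -2.3]
opening: 0.146
```

```bash
python3 tilt.py
```

```text
[463.8 149.9 134.1] 11.6833 [-1.9 -0.2 -2.3]
red -20 621 x [-4.7  0.5  5.6] z [-48.5 -46.4 -43.9]
red -10 1769 x [-5.5  0.5  6.5] z [-53.8 -50.6 -47.4]
red 0 658 x [-5.5  0.5  6.5] z [-55.3 -54.2 -51.3]
gray -40 112 x [-3.2  0.1  3. ] z [2.1 3.5 4.1]
gray -30 1178 x [-6.9  0.1  7. ] z [-12.9  -1.5   3.3]
gray -20 3823 x [-14.6  -1.6  14.8] z [-58.5 -45.4  -4.8]
gray -10 3392 x [-14.3   0.5  14.3] z [-46.5 -19.9  -7.9]
gray 0 648 x [-8.4 -0.7  9. ] z [-54.5 -45.3 -13. ]
gray 10 20 x [-7.8 -7.7  8.5] z [-54.6 -47.4  -3. ]
```

>>> carry_out(targets=[{"delta_pos": [0,0,0.007],"twist": [0,0,0],"grip": 1},{"delta_pos": [0,-0.003,0.012],"twist": [0,0,0],"grip": 1},{"delta_pos": [0,-0.01,0.015],"twist": [0,0,0],"grip": 1},{"delta_pos": [0,-0.018,0.02],"twist": [0,0,0],"grip": 1},{"delta_pos": [0,-0.025,0.025],"twist": [0,0,0],"grip": 1}])

```text
clock: 12.15
eef_pos: [457.9, 153.8, 126.0]
tcp_rot: [3.128, -0.006, 1.396]
contact_force: [4.1, -7.8, 26.5]
opening: 0.146
```

>>> carry_out(targets=[{"delta_pos": [0,-0.007,0.006],"twist": [0,0,0],"grip": 1},{"delta_pos": [0,-0.013,0.013],"twist": [0,0,0],"grip": 1},{"delta_pos": [0,-0.018,0.02],"twist": [0,0,0],"grip": 1},{"delta_pos": [0,-0.018,0.02],"twist": [0,0,0],"grip": 1}])

```text
clock: 12.48
eef_pos: [441.2, 154.3, 110.7]
tcp_rot: [3.14, -0.001, 1.396]
contact_force: [-0.7, -0.7, -2.8]
opening: 0.147
```

```bash
python3 tilt.py
```

```text
[441.2 154.3 110.7] 12.4833 [-0.7 -0.7 -2.8]
red -70 121 x [-18.7 -16.2 -12.1] z [86.8 89.1 94.3]
red -60 92 x [-17.3 -15.4 -13.7] z [87.2 89.1 92. ]
red -50 102 x [-16.3 -14.2   6.3] z [-20.1  88.6  91.8]
red -40 116 x [-15.2 -12.7   6.4] z [-20.4  87.9  91.7]
red -30 78 x [-14.1 -12.2 -10.8] z [86.7 88.9 91.5]
red -20 1127 x [-5.2  0.5  6. ] z [-70.1 -68.3 -65.7]
red -10 1141 x [-5.3  0.7  7.1] z [-71.5 -70.2 -66.6]
red 0 73 x [11.6 13.  14.8] z [87.9 90.1 95.6]
red 10 63 x [11.8 13.8 15.3] z [87.  89.7 92.3]
red 20 9 x [14.9 16.7 20.8] z [ 92.6 103.2 109.4]
gray -90 299 x [-0.7  0.5  2. ] z [-22.9 -21.5 -19.8]
gray -80 167 x [-0.7  0.5  2. ] z [-24.4 -23.  -20.7]
gray -70 276 x [-2.4  0.5  3.5] z [-21.2 -20.1 -19.5]
gray -60 912 x [-4.1  0.5  4.8] z [-23.5 -21.5 -19.8]
gray -50 1034 x [-4.5  0.5  5.5] z [-26.2 -24.1 -21.1]
gray -40 1743 x [-7.4  0.5  8. ] z [-37.9 -28.3 -24.3]
gray -30 1536 x [-12.3   0.5  13. ] z [-38.5 -32.3 -22.7]
gray -20 3806 x [-14.7  -0.2  14.7] z [-58.6 -45.5 -29.3]
gray -10 2098 x [-14.3  -0.5  14.2] z [-47.9 -34.9 -21.4]
gray 0 209 x [-8.6 -8.   8.9] z [-56.  -48.  -38.5]
```

The press went the wrong way: the bar end jammed and the tilt is now about 78°. New mend: hook the shaft under the keeper's fixed plate and lift, which will swing the key upright. After that it goes in the slot for a regrasp.

>>> carry_out(targets=[{"delta_pos": [0,0,-0.06],"twist": [0,0,0.0],"grip": 1},{"delta_pos": [0,0,-0.12],"twist": [0,0,0.07],"grip": 1},{"delta_pos": [0,0,-0.18],"twist": [0,0,0.14],"grip": 1},{"delta_pos": [0,0,-0.24],"twist": [0,0,0.21],"grip": 1},{"delta_pos": [0,0,-0.25],"twist": [0,0,0.28],"grip": 1}], newtons=60)

```text
clock: 12.95
eef_pos: [443.2, 154.8, 265.8]
tcp_rot: [3.137, -0.007, 0.951]
contact_force: [1.9, 0.6, -1.7]
opening: 0.147
```

>>> carry_out(targets=[{"delta_pos": [-0.056,0.035,0],"twist": [0,0,0.078],"grip": 1},{"delta_pos": [-0.112,0.07,0],"twist": [0,0,0.156],"grip": 1},{"delta_pos": [-0.168,0.105,0],"twist": [0,0,0.234],"grip": 1},{"delta_pos": [-0.224,0.14,0],"twist": [0,0,0.312],"grip": 1},{"delta_pos": [-0.28,0.175,0],"twist": [0,0,0.39],"grip": 1}])

```text
clock: 13.37
eef_pos: [428.9, -45.4, 259.9]
tcp_rot: [3.141, -0.0, 0.339]
contact_force: [1.1, 0.3, -1.6]
opening: 0.146
```

>>> carry_out(targets=[{"delta_pos": [-0.026,0.06,0],"twist": [0,0,0.078],"grip": 1},{"delta_pos": [-0.052,0.12,0],"twist": [0,0,0.156],"grip": 1},{"delta_pos": [-0.078,0.18,0],"twist": [0,0,0.234],"grip": 1},{"delta_pos": [-0.104,0.24,0],"twist": [0,0,0.312],"grip": 1},{"delta_pos": [-0.13,0.3,0],"twist": [0,0,0.39],"grip": 1}])

```text
clock: 13.78
eef_pos: [416.1, -241.5, 259.9]
tcp_rot: [-3.142, -0.0, -0.275]
contact_force: [1.4, 0.7, -2.2]
opening: 0.144
```

```bash
python3 - <<'E'
from h import *
p,q,s=pose();print(p,s["tcp_rot"],s["qpos"].round(2),s["clock"],s["contact_force"],s["opening"])
rel([325,-325,230],-1.2)
E
```

```text
[ 416.12852412 -241.52848655  259.89160181] [-3.14156996e+00 -2.33117798e-04 -2.75047450e-01] [-0.53  0.1   1.9   0.    1.15 -0.25] 13.7833 [ 1.36317369  0.66147026 -2.15848798] 0.14389790688834575
delta [-0.1084, 0.1751, 0.0498] twist [-0.0001, -0.0001, 0.5888] mm 127.0 deg 53.0
```

>>> carry_out(targets=[{"delta_pos": [-0.03,0.045,0],"twist": [0,0,0.078],"grip": 1},{"delta_pos": [-0.06,0.09,0],"twist": [0,0,0.156],"grip": 1},{"delta_pos": [-0.09,0.14,0],"twist": [0,0,0.234],"grip": 1},{"delta_pos": [-0.108,0.175,0],"twist": [0,0,0.312],"grip": 1},{"delta_pos": [-0.108,0.175,0],"twist": [0,0,0.39],"grip": 1}])

```text
clock: 14.2
eef_pos: [323.7, -326.0, 259.7]
tcp_rot: [3.14, 0.0, -0.89]
contact_force: [0.7, 0.5, -1.5]
opening: 0.144
```

>>> carry_out(targets=[{"delta_pos": [0,0,0],"twist": [0,0,0.078],"grip": 1},{"delta_pos": [0,0,0],"twist": [0,0,0.156],"grip": 1},{"delta_pos": [0,0,0],"twist": [0,0,0.234],"grip": 1},{"delta_pos": [0,0,0],"twist": [0,0,0.312],"grip": 1},{"delta_pos": [0,0,0],"twist": [0,0,0.39],"grip": 1}])

```text
clock: 14.62
eef_pos: [326.3, -323.5, 259.7]
tcp_rot: [3.141, 0.0, -1.5]
contact_force: [-0.4, -1.1, -2.2]
opening: 0.145
```

```bash
python3 - <<'E'
from h import *
p,q,s=pose();print(p,s["tcp_rot"],s["qpos"].round(2),s["clock"],s["contact_force"],s["opening"])
rel([328,-325,40],-1.57)
E
python3 tilt.py | grep -v "red"; python3 - <<'E'
from h import *
im,d,K,T=grab("wrist"); save(im,"w6.png")
E
```

```text
[ 326.30675605 -323.52446941  259.68141666] [ 3.14132766e+00  2.54078751e-04 -1.50019824e+00] [-0.78  0.06  1.94 -0.    1.14  0.72] 14.6167 [-0.38382216 -1.11308487 -2.18348053] 0.14512687970334032
delta [0.0027, -0.0027, 0.3661] twist [0.0002, 0.0002, 0.0444] mm 220.0 deg 4.0
[ 326.3 -323.5  259.7] 14.6167 [-0.4 -1.1 -2.2]
gray -100 43 x [-1.1  0.1  1.3] z [-21.1 -20.  -18.6]
gray -90 385 x [-1.4  0.1  1.6] z [-23.4 -21.7 -19.9]
gray -80 949 x [-5.2 -0.2  5. ] z [-22.7 -16.8 -13.8]
gray -70 1072 x [-5.2  0.1  5.1] z [-21.2 -19.  -15.9]
gray -60 1069 x [-5.2 -0.2  5.1] z [-23.9 -21.7 -18.8]
gray -50 1064 x [-5.3 -0.2  5.1] z [-26.7 -24.5 -21.4]
gray -40 2357 x [-11.1  -0.3  10.6] z [-38.3 -31.4 -24.3]
gray -30 932 x [-10.6  -0.3  10.4] z [-34.7 -31.7 -18.4]
gray -20 5198 x [-14.3   0.4  14.3] z [-58.1 -37.  -13.9]
gray -10 1204 x [-15.4   0.4  15.4] z [-47.6 -35.3 -11.4]
gray 0 165 x [-9.4 -8.8  8.2] z [-56.  -48.7 -41.1]
```

View pics/w6.png

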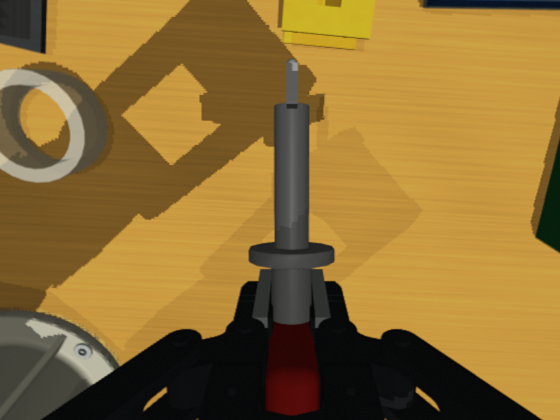

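The key points at the keeper with its shaft about 15° below horizontal, tip at pixel (292,62). The keeper plate is at the top, with its slot closed at the near edge. Going under the plate.

>>> carry_out(targets=[{"delta_pos": [0.011,0,0.06],"twist": [0,0,0.045],"grip": 1},{"delta_pos": [0.011,0,0.13],"twist": [0,0,0.045],"grip": 1},{"delta_pos": [0.011,0,0.2],"twist": [0,0,0.045],"grip": 1},{"delta_pos": [0.011,0,0.27],"twist": [0,0,0.045],"grip": 1},{"delta_pos": [0.011,0,0.33],"twist": [0,0,0.045],"grip": 1}])

```text
clock: 15.13
eef_pos: [326.8, -329.8, 59.8]
tcp_rot: [-3.142, -0.0, -1.559]
contact_force: [1.0, -1.0, -2.7]
opening: 0.145
```

>>> carry_out(targets=[{"delta_pos": [0,0,0.035],"twist": [0,0,0],"grip": 1},{"delta_pos": [0,0,0.035],"twist": [0,0,0],"grip": 1},{"delta_pos": [0,-0.025,0.035],"twist": [0,0,0],"grip": 1},{"delta_pos": [0,-0.05,0.035],"twist": [0,0,0],"grip": 1},{"delta_pos": [0,-0.075,0.035],"twist": [0,0,0],"grip": 1}])

```text
clock: 15.55
eef_pos: [375.3, -331.1, 42.6]
tcp_rot: [-3.139, -0.003, -1.563]
contact_force: [-0.1, -0.4, -1.6]
opening: 0.143
```

```bash
python3 - <<'E'
from h import *
p,q,s=pose();print(p,s["tcp_rot"],s["clock"],s["contact_force"],s["opening"])
M=q.inv().as_matrix()/600
for t in [(384.8,71.6),(391,82),(403,95.7),(418.7,105.6),(436,111.2),(452,112)]: print(t,(M@(np.array([t[0],p[1],t[1]])-p)).round(3).tolist())
E
```

```text
[ 375.26812308 -331.08555558   42.58819991] [-3.13855480e+00 -2.60185104e-03 -1.56314194e+00] 15.55 [-0.14030766 -0.36279953 -1.57560133] 0.14271537728143258
(384.8, 71.6) [0.0, -0.016, -0.048]
(391, 82) [0.0, -0.026, -0.066]
(403, 95.7) [0.001, -0.046, -0.088]
(418.7, 105.6) [0.001, -0.073, -0.105]
(436, 111.2) [0.001, -0.102, -0.114]
(452, 112) [0.001, -0.128, -0.115]
```

>>> carry_out(targets=[{"delta_pos": [0,-0.008,-0.024],"twist": [0,0,0],"grip": 1},{"delta_pos": [0,-0.016,-0.048],"twist": [0,0,0],"grip": 1},{"delta_pos": [0,-0.026,-0.066],"twist": [0,0,0],"grip": 1},{"delta_pos": [0,-0.036,-0.078],"twist": [0,0,0],"grip": 1},{"delta_pos": [0,-0.046,-0.088],"twist": [0,0,0],"grip": 1}], newtons=40)

```text
clock: 15.97
eef_pos: [398.2, -328.2, 93.8]
tcp_rot: [3.136, 0.002, -1.561]
contact_force: [-12.3, -2.2, -19.5]
opening: 0.147
```

```bash
python3 tilt.py
```

```text
[ 398.2 -328.2   93.8] 15.9667 [-12.3  -2.2 -19.5]
red -40 993 x [-3.4  0.2  3.9] z [-60.1 -56.8 -53.4]
red -30 1472 x [-4.3  0.   4.3] z [-65.5 -63.8 -60. ]
red 10 78 x [-6.3  0.2  4.9] z [-35.4 -32.7 -30.9]
red 20 147 x [-5.5 -0.3  5.1] z [-30.6 -27.2 -23.8]
red 30 21 x [-4.7  0.1  4.1] z [-23.3 -22.7 -21.2]
gray -40 102 x [-7.2 -1.4  5.2] z [-52.7 -50.6 -49.5]
gray -30 25 x [-7.4 -7.3 -7.1] z [-59.9 -57.5 -54.2]
gray -20 2496 x [-15.1   7.9  15.1] z [-58.9 -50.9 -38.3]
gray -10 194 x [-9.  -8.3  8. ] z [-57.  -46.5 -43.1]
gray 0 426 x [-9.3 -7.6  8.3] z [-55.4 -47.5 -37.6]
```

>>> carry_out(targets=[{"delta_pos": [0,-0.013,-0.009],"twist": [0,0,0],"grip": 1},{"delta_pos": [0,-0.027,-0.016],"twist": [0,0,0],"grip": 1},{"delta_pos": [0,-0.042,-0.021],"twist": [0,0,0],"grip": 1},{"delta_pos": [0,-0.056,-0.025],"twist": [0,0,0],"grip": 1},{"delta_pos": [0,-0.072,-0.027],"twist": [0,0,0],"grip": 1}])

```text
clock: 16.43
eef_pos: [439.1, -326.8, 109.3]
tcp_rot: [3.131, 0.005, -1.562]
contact_force: [-15.6, 3.9, -2.9]
opening: 0.143
```

```bash
python3 tilt.py
```

```text
[ 439.1 -326.8  109.3] 16.4333 [-15.6   3.9  -2.9]
red -50 481 x [-5.1 -0.3  4.7] z [-41.5 -40.2 -38.6]
red -40 1135 x [-5.1 -0.   5.1] z [-41.8 -40.8 -39.6]
red -30 1063 x [-5.2 -0.   5.2] z [-41.8 -40.7 -39.4]
red -20 956 x [-5.1 -0.   5.1] z [-41.7 -40.7 -39.5]
red -10 872 x [-5.  -0.   5.2] z [-41.7 -40.7 -39.4]
red 0 807 x [-5.1 -0.   5. ] z [-41.6 -40.7 -39.5]
red 10 787 x [-5.1  0.3  5.4] z [-41.6 -40.7 -39.1]
red 20 456 x [-5.7 -0.   6. ] z [-41.5 -40.6 -38.1]
gray -30 29 x [-7.4 -7.3 -7.2] z [-38.5 -37.4 -36.7]
gray -20 3355 x [-14.9   7.5  14.9] z [-58.7 -47.5 -25. ]
gray -10 744 x [-15.3   6.6  15.3] z [-47.8 -38.  -22.9]
gray 0 485 x [-9.3 -7.5  8.2] z [-55.2 -46.8 -37.5]
```

The key is upright again: bar top level to within 1 mm. Back off, lift, and check before inserting.

>>> carry_out(targets=[{"delta_pos": [0,0.01,0],"twist": [0,0,0],"grip": 1},{"delta_pos": [0,0.025,0],"twist": [0,0,0],"grip": 1},{"delta_pos": [0,0.025,-0.04],"twist": [0,0,0],"grip": 1},{"delta_pos": [0,0.025,-0.08],"twist": [0,0,0],"grip": 1},{"delta_pos": [0,0.025,-0.1],"twist": [0,0,0],"grip": 1}], newtons=60)

```text
clock: 16.9
eef_pos: [430.0, -330.5, 173.5]
tcp_rot: [-3.137, -0.003, -1.564]
contact_force: [1.1, -1.1, -1.8]
opening: 0.147
```

```bash
python3 tilt.py | grep -v gray; python3 - <<'E'
from h import *
p,q,s=pose(); im,d,K,T=grab("wrist"); I=im.astype(int); P=pts(d>0,d,K,T); C=I[d>0]; L=q.inv().apply(P-p)
m=(abs(L[:,0])<9)&(abs(L[:,1])<80)&(L[:,2]<-20)&(C[:,0]>80)&(C[:,1]<70)&(C[:,2]<70)
y=L[m,1]; c=np.percentile(y,[.3,99.7]); print("bar y",c,c.mean(),"x",np.median(L[m,0])); c=c.mean()
off=q.apply([0,c,0]); print("key off world",off)
rel(np.array([490,-345.2,p[2]])-off*[1,1,0],-np.pi/2-.02)
E
```

```text
[ 430.  -330.5  173.5] 16.9 [ 1.1 -1.1 -1.8]
red -50 504 x [-4.8 -0.3  4.7] z [-41.1 -39.6 -37.6]
red -40 1073 x [-4.5  0.3  5.2] z [-41.3 -40.3 -38.9]
red -30 970 x [-4.4  0.3  4.9] z [-41.5 -40.5 -39.3]
red -20 886 x [-4.4  0.3  4.8] z [-41.6 -40.6 -39.5]
red -10 812 x [-4.3  0.3  4.9] z [-41.7 -40.8 -39.5]
red 0 752 x [-4.4  0.3  5. ] z [-41.9 -40.9 -39.9]
red 10 708 x [-4.4  0.3  5.1] z [-42.  -41.1 -39.8]
red 20 396 x [-4.6  0.7  6. ] z [-41.9 -41.  -38.2]
bar y [-43.82618254  25.36101754] -9.232582498139628 x 0.27076373509259993
key off world [9.23210343 0.06800115 0.06497467]
delta [0.0246, -0.0836, -0.0023] twist [-0.004, -0.0029, 0.0174] mm 52.0 deg 1.6
```

>>> carry_out(targets=[{"delta_pos": [0.012,-0.04,0],"twist": [0,0,0.017],"grip": 1},{"delta_pos": [0.0245,-0.083,0],"twist": [0,0,0.017],"grip": 1},{"delta_pos": [0.0245,-0.083,0],"twist": [0,0,0.017],"grip": 1},{"delta_pos": [0.0245,-0.083,0.03],"twist": [0,0,0.017],"grip": 1},{"delta_pos": [0.0245,-0.083,0.05],"twist": [0,0,0.017],"grip": 1}])

```text
clock: 17.42
eef_pos: [478.4, -343.6, 138.6]
tcp_rot: [-3.141, -0.0, -1.59]
contact_force: [0.1, 0.3, -2.7]
opening: 0.145
```

>>> carry_out(targets=[{"delta_pos": [0,0,0.02],"twist": [0,0,0],"grip": 1},{"delta_pos": [0,0,0.04],"twist": [0,0,0],"grip": 1},{"delta_pos": [0,0,0.06],"twist": [0,0,0],"grip": 1}])

```text
clock: 17.67
eef_pos: [477.6, -343.5, 102.3]
tcp_rot: [3.141, 0.0, -1.591]
contact_force: [-0.6, 0.0, -2.4]
opening: 0.15
```

```bash
python3 tilt.py | grep -v gray; python3 - <<'E'
from h import *
im,d,K,T=grab("wrist"); save(im,"w7.png")
E
```

```text
[ 477.6 -343.5  102.3] 17.6667 [-0.6  0.  -2.4]
red -60 1492 x [-19.8   0.2  19.9] z [33.3 57.8 94.3]
red -50 663 x [-6.  -0.7  5. ] z [-40.8 -39.3 -36.6]
red -40 1230 x [-5.9 -0.4  5.3] z [-41.2 -40.1 -38.6]
red -30 1151 x [-5.7 -0.1  5.3] z [-41.4 -40.3 -38.8]
red -20 1052 x [-5.9 -0.4  5.2] z [-41.5 -40.4 -39. ]
red -10 972 x [-6.  -0.4  5.2] z [-41.6 -40.5 -38.9]
red 0 921 x [-5.8 -0.4  5.3] z [-41.8 -40.7 -39.3]
red 10 854 x [-5.9 -0.4  5.5] z [-41.8 -40.8 -38.8]
red 20 449 x [-6.4 -0.1  5.6] z [-41.8 -40.9 -38.5]
```

>>> carry_out(targets=[{"delta_pos": [0,0,0.015],"twist": [0,0,0],"grip": 1},{"delta_pos": [0,0,0.028],"twist": [0,0,0],"grip": 1},{"delta_pos": [0,0,0.028],"twist": [0,0,0],"grip": 0.3},{"delta_pos": [0,0,0.028],"twist": [0,0,0],"grip": 0},{"delta_pos": [0,0,0.028],"twist": [0,0,0],"grip": 0}])

```text
clock: 18.18
eef_pos: [478.4, -344.0, 87.3]
tcp_rot: [-3.141, -0.001, -1.591]
contact_force: [0.4, 0.4, -0.4]
opening: 0.5
```

```bash
python3 tilt.py | grep -v gray; python3 - <<'E'
from h import *
p,q,s=pose(); im,d,K,T=grab("wrist"); I=im.astype(int); P=pts(d>0,d,K,T); C=I[d>0]
m=(C[:,0]>80)&(C[:,1]<70)&(C[:,2]<70)&(P[:,2]>112)&(P[:,2]<135)&(abs(P[:,0]-488)<60)&(abs(P[:,1]+345)<40); Q=P[m]
v=np.linalg.svd(Q[:,:2]-Q[:,:2].mean(0),full_matrices=False)[2][0]
print(s["opening"],"bar",np.percentile(Q,[.5,50,99.5],axis=0),np.degrees(np.arctan(v[1]/v[0])))
E
```

```text
[ 478.4 -344.    87.3] 18.1833 [ 0.4  0.4 -0.4]
red -60 1950 x [-19.7   0.1  19.9] z [16.5 40.3 77.7]
red -50 423 x [-5.9 -0.7  4.3] z [-35.4 -33.9 -20.2]
red -40 1187 x [-6.3 -0.7  5.3] z [-36.1 -34.9 -33.2]
red -30 1059 x [-6.2 -0.7  5.1] z [-36.1 -35.  -33.4]
red -20 1051 x [-6.5 -0.4  5.4] z [-36.2 -35.  -32.4]
red -10 962 x [-6.5 -0.4  5.5] z [-36.1 -35.1 -32.3]
red 0 907 x [-6.7 -0.7  5.5] z [-36.2 -35.1 -32.5]
red 10 792 x [-6.4 -0.8  5.1] z [-36.2 -35.2 -33.4]
red 20 771 x [-6.6 -0.8  5.1] z [-36.3 -35.3 -33.2]
red 30 108 x [-7.1 -0.4  5.5] z [-36.  -35.  -32.4]
0.500074490241635 bar [[ 446.95986777 -350.42340102  118.68120474]
 [ 488.9481501  -343.56951536  122.36233701]
 [ 520.88723298 -336.3110583   124.03213461]] -1.2072976643958753
```

>>> carry_out(targets=[{"delta_pos": [0,-0.01,-0.008],"twist": [0,0,0],"grip": 0},{"delta_pos": [0,-0.01,-0.008],"twist": [0,0,0],"grip": 0},{"delta_pos": [0,-0.01,-0.008],"twist": [0,0,0],"grip": 1},{"delta_pos": [0,-0.01,-0.008],"twist": [0,0,0],"grip": 1},{"delta_pos": [0,-0.01,-0.008],"twist": [0,0,0],"grip": 1}], newtons=110)

```text
clock: 18.7
eef_pos: [484.2, -343.8, 92.0]
tcp_rot: [-3.141, -0.0, -1.591]
contact_force: [-0.6, 0.2, 1.4]
opening: 0.144
```

>>> carry_out(targets=[{"delta_pos": [0,0,0],"twist": [0,0,0],"grip": 1},{"delta_pos": [0,0,-0.02],"twist": [0,0,0],"grip": 1},{"delta_pos": [0,0,-0.05],"twist": [0,0,0],"grip": 1}])

```text
clock: 18.95
eef_pos: [482.5, -342.9, 120.5]
tcp_rot: [3.138, 0.002, -1.591]
contact_force: [0.5, -0.3, -1.3]
opening: 0.144
```

```bash
python3 tilt.py | grep -v gray
```

```text
[ 482.5 -342.9  120.5] 18.95 [ 0.5 -0.3 -1.3]
red -60 1322 x [-19.7  -0.2  19.6] z [ 47.9  72.1 105.1]
red -40 826 x [-6.  -0.3  5. ] z [-31.3 -30.  -27.3]
red -30 965 x [-5.7 -0.3  5.3] z [-31.4 -30.4 -28.9]
red -20 893 x [-5.8 -0.   5.2] z [-31.5 -30.4 -29.1]
red -10 817 x [-5.7 -0.4  4.9] z [-31.5 -30.4 -29. ]
red 0 752 x [-5.7 -0.4  5. ] z [-31.4 -30.4 -29.2]
red 10 726 x [-5.9 -0.4  5.2] z [-31.4 -30.4 -29. ]
red 20 715 x [-6.  -0.4  5.7] z [-31.4 -30.4 -28. ]
red 30 484 x [-6.6 -0.4  5.8] z [-31.3 -30.3 -28. ]
```

>>> carry_out(targets=[{"delta_pos": [0,0,-0.05],"twist": [0,0,0],"grip": 1},{"delta_pos": [0,0,-0.11],"twist": [0,0,0],"grip": 1},{"delta_pos": [0,0,-0.17],"twist": [0,0,-0.07],"grip": 1},{"delta_pos": [0,0,-0.21],"twist": [0,0,-0.14],"grip": 1},{"delta_pos": [0,0,-0.21],"twist": [0,0,-0.21],"grip": 1}])

```text
clock: 19.42
eef_pos: [486.3, -345.5, 253.8]
tcp_rot: [-3.136, -0.007, -1.256]
contact_force: [1.7, -0.9, -1.5]
opening: 0.143
```

>>> carry_out(targets=[{"delta_pos": [-0.04,-0.013,0],"twist": [0,0,-0.078],"grip": 1},{"delta_pos": [-0.08,-0.026,0],"twist": [0,0,-0.156],"grip": 1},{"delta_pos": [-0.12,-0.04,0],"twist": [0,0,-0.234],"grip": 1},{"delta_pos": [-0.16,-0.053,0],"twist": [0,0,-0.312],"grip": 1},{"delta_pos": [-0.206,-0.066,0],"twist": [0,0,-0.39],"grip": 1}])

```text
clock: 19.83
eef_pos: [483.8, -213.3, 247.6]
tcp_rot: [3.141, -0.0, -0.643]
contact_force: [1.0, 1.1, -1.6]
opening: 0.141
```

>>> carry_out(targets=[{"delta_pos": [-0.026,-0.035,0],"twist": [0,0,-0.078],"grip": 1},{"delta_pos": [-0.052,-0.07,0],"twist": [0,0,-0.156],"grip": 1},{"delta_pos": [-0.078,-0.104,0],"twist": [0,0,-0.234],"grip": 1},{"delta_pos": [-0.104,-0.138,0],"twist": [0,0,-0.312],"grip": 1},{"delta_pos": [-0.131,-0.173,0],"twist": [0,0,-0.39],"grip": 1}])

```text
clock: 20.25
eef_pos: [483.6, -82.8, 247.7]
tcp_rot: [3.141, -0.0, -0.03]
contact_force: [0.3, 0.1, -2.7]
opening: 0.139
```

>>> carry_out(targets=[{"delta_pos": [0,-0.043,0],"twist": [0,0,-0.078],"grip": 1},{"delta_pos": [0,-0.087,0],"twist": [0,0,-0.156],"grip": 1},{"delta_pos": [0,-0.13,0],"twist": [0,0,-0.234],"grip": 1},{"delta_pos": [0,-0.173,0],"twist": [0,0,-0.312],"grip": 1},{"delta_pos": [0,-0.215,0],"twist": [0,0,-0.39],"grip": 1}])

```text
clock: 20.67
eef_pos: [488.3, 46.3, 247.7]
tcp_rot: [3.142, -0.0, 0.583]
contact_force: [0.6, 0.7, -1.4]
opening: 0.138
```

>>> carry_out(targets=[{"delta_pos": [0,0,0],"twist": [0,0,-0.078],"grip": 1},{"delta_pos": [0,0,0],"twist": [0,0,-0.156],"grip": 1},{"delta_pos": [0,0,0],"twist": [0,0,-0.234],"grip": 1},{"delta_pos": [0,0,0],"twist": [0,0,-0.312],"grip": 1},{"delta_pos": [0,0,0],"twist": [0,0,-0.39],"grip": 1}])

```text
clock: 21.08
eef_pos: [488.4, 45.1, 247.6]
tcp_rot: [-3.142, 0.0, 1.196]
contact_force: [-0.2, 1.0, -2.3]
opening: 0.141
```

```bash
python3 - <<'E'
from h import *
p,q,s=pose();print(p,s["tcp_rot"],s["qpos"].round(2),s["clock"],s["contact_force"],s["opening"])
rel([488.2,65.6,225],1.57-.175)
E
```

```text
[488.35823593  45.13482936 247.59764503] [-3.14152029e+00  1.54013488e-04  1.19601428e+00] [ 0.09  0.12  1.9  -0.    1.12 -1.11] 21.0833 [-0.20884082  1.03006495 -2.32857139] 0.14088887592075486
delta [0.0317, -0.0127, 0.0377] twist [-0.0001, 0.0001, -0.1267] mm 30.0 deg 11.4
```

>>> carry_out(targets=[{"delta_pos": [0.016,-0.006,0.01],"twist": [0,0,-0.065],"grip": 1},{"delta_pos": [0.032,-0.013,0.03],"twist": [0,0,-0.127],"grip": 1},{"delta_pos": [0.032,-0.013,0.038],"twist": [0,0,-0.127],"grip": 1},{"delta_pos": [0.032,-0.013,0.038],"twist": [0,0,-0.127],"grip": 1},{"delta_pos": [0.032,-0.013,0.038],"twist": [0,0,-0.127],"grip": 1}])

```text
clock: 21.5
eef_pos: [488.3, 65.5, 224.7]
tcp_rot: [-3.141, 0.0, 1.387]
contact_force: [-0.4, 0.6, -2.0]
opening: 0.143
```

```bash
cat > al.py <<'E'
from h import *
p,q,s=pose(); im,d,K,T=grab("wrist"); I=im.astype(int); P=pts(d>0,d,K,T); C=I[d>0]; L=q.inv().apply(P-p)
print(p.round(1),np.round(s["tcp_rot"],3),s["clock"],s["contact_force"].round(1))
m=(C[:,0]>80)&(C[:,1]<70)&(C[:,2]<70)&(L[:,2]<0)&(abs(L[:,0])<12)
Q=L[m]; a=np.polyfit(Q[:,1],Q[:,2],1); k=abs(Q[:,2]-np.polyval(a,Q[:,1]))<3; a=np.polyfit(Q[k,1],Q[k,2],1)
b=np.polyfit(Q[k,1],Q[k,0],1); print("bar slope",a[0].round(3),"top",a[1].round(1),"x",b.round(3),"y",np.percentile(Q[:,1],[.5,99.5]).round(1))
o=models.cut_out("stud_head","wrist")[0]; S=pts(o["pixels"],d,K,T); LS=q.inv().apply(S-p); t=LS[(S[:,2]>118)&(S[:,2]<128)]
c,rad=cv2.minEnclosingCircle(t[:,:2].astype(np.float32)); print("stud top in tool",c,rad,"x mid",(np.percentile(t[:,0],[1,99])).mean().round(2))
g=(C[:,1]>C[:,0]+40)&(C[:,1]>C[:,2]+40)&(abs(P[:,2]-106)<4)&(np.linalg.norm(L[:,:2],axis=1)<60); G=L[g]
for sg in (-1,1):
    H=G[np.sign(G[:,0])==sg]; print("green",len(H),H.mean(0).round(1) if len(H) else "")
sl=LS[(S[:,2]<119)&(S[:,2]>110)&(np.linalg.norm(LS[:,:2]-np.array(c),axis=1)<15)]
if len(sl)>10: print("slot pts",len(sl),sl.mean(0).round(1),"fit x(y)",np.polyfit(sl[:,1],sl[:,0],1).round(3))
save(im,"al.png")
E
python3 al.py
```

```text
[488.3  65.5 224.7] [-3.141  0.     1.387] 21.5 [-0.4  0.6 -2. ]
bar slope -0.005 top -29.5 x [0.   0.36] y [-35.   39.9]
stud top in tool (-0.15753768384456635, 0.07284196466207504) 18.699729919433594 x mid -0.22
green 95 [-39.9   0.5 116.9]
green 94 [ 40.2  -0.3 116.9]
slot pts 257 [-1.000e-01 -4.900e+00  1.095e+02] fit x(y) [-0.048 -0.378]
```

>>> carry_out(targets=[{"delta_pos": [0,0,0.015],"twist": [0,0,0],"grip": 1},{"delta_pos": [0,0,0.03],"twist": [0,0,0],"grip": 1},{"delta_pos": [0,0,0.035],"twist": [0,0,0],"grip": 1}])

```text
clock: 21.85
eef_pos: [487.7, 65.5, 202.2]
tcp_rot: [-3.14, 0.001, 1.388]
contact_force: [-0.5, 0.1, -2.2]
opening: 0.141
```

>>> carry_out(targets=[{"delta_pos": [0,0,0.003],"twist": [0,0,0],"grip": 1},{"delta_pos": [0,0,0.005],"twist": [0,0,0],"grip": 1}])

```text
clock: 22.02
eef_pos: [488.3, 65.7, 200.2]
tcp_rot: [-3.141, 0.0, 1.389]
contact_force: [-0.8, 0.4, -2.7]
opening: 0.138
```

>>> carry_out(targets=[{"delta_pos": [0,0,0.003],"twist": [0,0,0],"grip": 1},{"delta_pos": [0,0,0.005],"twist": [0,0,0],"grip": 1}])

```text
clock: 22.18
eef_pos: [488.6, 65.8, 197.7]
tcp_rot: [3.141, -0.0, 1.389]
contact_force: [-0.4, -0.3, -2.1]
opening: 0.137
```

```bash
python3 al.py
```

```text
[488.6  65.8 197.7] [ 3.141 -0.     1.389] 22.1833 [-0.4 -0.3 -2.1]
bar slope -0.005 top -29.5 x [0.001 0.397] y [-35.  40.]
stud top in tool (-0.5785304307937622, -0.25393274426460266) 18.740745544433594 x mid -0.42
green 124 [-40.2  -0.1  90. ]
green 109 [40.  -0.6 90. ]
slot pts 182 [-0.4 -9.4 82.6] fit x(y) [-0.104 -1.417]
```

>>> carry_out(targets=[{"delta_pos": [0,0,0.003],"twist": [0,0,0],"grip": 1},{"delta_pos": [0,0,0.006],"twist": [0,0,0],"grip": 1}])

```text
clock: 22.45
eef_pos: [488.8, 65.8, 194.3]
tcp_rot: [3.141, -0.0, 1.389]
contact_force: [0.3, 0.6, -1.5]
opening: 0.139
```

>>> carry_out(targets=[{"delta_pos": [0,0,0.003],"twist": [0,0,0],"grip": 1},{"delta_pos": [0,0,0.005],"twist": [0,0,0],"grip": 1}])

```text
clock: 22.62
eef_pos: [488.6, 65.8, 191.1]
tcp_rot: [3.141, -0.0, 1.389]
contact_force: [-0.0, -0.3, 0.9]
opening: 0.14
```

```bash
python3 al.py
```

```text
[488.6  65.8 191.1] [ 3.141 -0.     1.389] 22.6167 [-0.  -0.3  0.9]
bar slope -0.005 top -29.5 x [0.001 0.363] y [-35.1  39.9]
stud top in tool (-0.6974169015884399, -0.5818234086036682) 18.613500595092773 x mid -0.45
green 130 [-40.1   0.2  83.3]
green 123 [39.7 -0.5 83.3]
slot pts 168 [ -0.4 -10.4  76.2] fit x(y) [-0.077 -1.16 ]
```

>>> carry_out(targets=[{"delta_pos": [0,0,0.003],"twist": [0,0,0],"grip": 1},{"delta_pos": [0,0,0.005],"twist": [0,0,0],"grip": 1}])

```text
clock: 22.88
eef_pos: [488.7, 65.8, 188.3]
tcp_rot: [3.141, -0.0, 1.389]
contact_force: [-0.9, -0.2, 2.8]
opening: 0.138
```

```bash
python3 al.py
```

```text
[488.7  65.8 188.3] [ 3.141 -0.     1.389] 22.8833 [-0.9 -0.2  2.8]
bar slope -0.004 top -29.5 x [0.    0.372] y [-35.   39.9]
stud top in tool (-0.5983991622924805, -0.342681884765625) 18.496997833251953 x mid -0.22
green 131 [-40.2  -0.2  80.5]
green 115 [39.9 -0.6 80.6]
slot pts 182 [ -0.4 -10.3  75.2] fit x(y) [-0.061 -1.054]
```

>>> carry_out(targets=[{"delta_pos": [0,0,0.003],"twist": [0,0,0],"grip": 1},{"delta_pos": [0,0,0.005],"twist": [0,0,0],"grip": 1}])

```text
clock: 23.15
eef_pos: [488.7, 65.8, 185.3]
tcp_rot: [3.141, -0.0, 1.389]
contact_force: [-1.8, 0.4, 5.7]
opening: 0.137
```

>>> carry_out(targets=[{"delta_pos": [0,0,0.002],"twist": [0,0,0],"grip": 1},{"delta_pos": [0,0,0.004],"twist": [0,0,0],"grip": 1}])

```text
clock: 23.32
eef_pos: [488.8, 65.8, 183.0]
tcp_rot: [3.141, -0.0, 1.389]
contact_force: [-1.6, -1.3, 7.2]
opening: 0.142
```

```bash
python3 al.py
```

```text
[488.8  65.8 183. ] [ 3.141 -0.     1.389] 23.3167 [-1.6 -1.3  7.2]
bar slope -0.003 top -29.5 x [-0.     0.373] y [-35.   39.9]Traceback (most recent call last):
  File "al.py", line 8, in <module>
    c,rad=cv2.minEnclosingCircle(t[:,:2].astype(np.float32)); print("stud top in tool",c,rad,"x mid",(np.percentile(t[:,0],[1,99])).mean().round(2))
                                                                                                      ~~~~~~~~~~~~~^^^^^^^^^^^^^^^
    return _quantile_unchecked(
        a, q, axis, out, overwrite_input, method, keepdims, weights)
    return _ureduce(a,
                    func=_quantile_ureduce_func,
    ...<5 lines>...
                    overwrite_input=overwrite_input,
                    method=method)
    r = func(a, **kwargs)
    result = _quantile(arr,
                       quantiles=q,
    ...<2 lines>...
                       out=out,
                       weights=wgt)
    slices_having_nans = np.isnan(arr[-1, ...])
                                  ~~~^^^^^^^^^
IndexError: index -1 is out of bounds for axis 0 with size 0
```

>>> carry_out(targets=[{"delta_pos": [0,0,0.002],"twist": [0,0,0],"grip": 1},{"delta_pos": [0,0,0.004],"twist": [0,0,0],"grip": 1}])

```text
clock: 23.58
eef_pos: [488.8, 65.8, 180.8]
tcp_rot: [3.141, -0.0, 1.389]
contact_force: [-2.1, 0.9, 8.9]
opening: 0.141
```

>>> carry_out(targets=[{"delta_pos": [0,0,0.001],"twist": [0,0,0.05],"grip": 1},{"delta_pos": [0,0,0.001],"twist": [0,0,0.1],"grip": 1},{"delta_pos": [0,0,0.001],"twist": [0,0,0.15],"grip": 1},{"delta_pos": [0,0,0.001],"twist": [0,0,0.2],"grip": 1},{"delta_pos": [0,0,0.001],"twist": [0,0,0.2],"grip": 1}])

```text
clock: 24.0
eef_pos: [489.1, 65.8, 180.4]
tcp_rot: [3.141, -0.001, 1.07]
contact_force: [-1.1, -0.9, 8.7]
opening: 0.139
```

```bash
python3 al.py 2>&1 | head -2; python3 -c "
from h import *
print(pose()[2]['wrist_torque'])"
```

```text
[489.1  65.8 180.4] [ 3.141e+00 -1.000e-03  1.070e+00] 24.0 [-1.1 -0.9  8.7]
bar slope -0.005 top -29.5 x [0.    0.698] y [-35.2  39.8]
[-0.27478087  0.42426624  0.02329253]
```

>>> carry_out(targets=[{"delta_pos": [0,0,0],"twist": [0,0,0.06],"grip": 1},{"delta_pos": [0,0,0],"twist": [0,0,0.12],"grip": 1},{"delta_pos": [0,0,0],"twist": [0,0,0.18],"grip": 1},{"delta_pos": [0,0,0],"twist": [0,0,0.24],"grip": 1},{"delta_pos": [0,0,0],"twist": [0,0,0.3],"grip": 1}])

```text
clock: 24.52
eef_pos: [489.1, 65.5, 180.4]
tcp_rot: [3.14, -0.001, 0.599]
contact_force: [-0.4, -2.6, 8.4]
opening: 0.141
```

>>> carry_out(targets=[{"delta_pos": [0,0,0],"twist": [0,0,0.06],"grip": 1},{"delta_pos": [0,0,0],"twist": [0,0,0.12],"grip": 1},{"delta_pos": [0,0,0],"twist": [0,0,0.18],"grip": 1},{"delta_pos": [0,0,0],"twist": [0,0,0.24],"grip": 1},{"delta_pos": [0,0,0],"twist": [0,0,0.3],"grip": 1}])

```text
clock: 24.93
eef_pos: [488.9, 65.1, 180.3]
tcp_rot: [3.14, -0.001, 0.128]
contact_force: [-1.9, -4.3, 9.3]
opening: 0.14
```

```bash
python3 al.py 2>&1 | head -2; python3 -c "
from h import *
print(pose()[2]['wrist_torque'])"
```

```text
[488.9  65.1 180.3] [ 3.14e+00 -1.00e-03  1.28e-01] 24.9333 [-1.9 -4.3  9.3]
bar slope -0.012 top -29.5 x [-1.000e-03  1.068e+00] y [-36.3  38.3]
[-1.02447275  0.4386187  -0.02137857]
```

>>> carry_out(targets=[{"delta_pos": [0,0,0],"twist": [0,0,0.06],"grip": 1},{"delta_pos": [0,0,0],"twist": [0,0,0.12],"grip": 1},{"delta_pos": [0,0,0],"twist": [0,0,0.18],"grip": 1},{"delta_pos": [0,0,0],"twist": [0,0,0.23],"grip": 1},{"delta_pos": [0,0,0],"twist": [0,0,0.23],"grip": 1}])

```text
clock: 25.45
eef_pos: [488.7, 64.9, 180.2]
tcp_rot: [3.14, -0.001, -0.233]
contact_force: [-2.1, -4.3, 9.1]
opening: 0.139
```

```bash
python3 al.py 2>&1 | head -2; python3 -c "
from h import *
print(pose()[2]['wrist_torque'])"
```

```text
[488.7  64.9 180.2] [ 3.14e+00 -1.00e-03 -2.33e-01] 25.45 [-2.1 -4.3  9.1]
bar slope -0.013 top -29.5 x [-0.     0.979] y [-36.7  37.9]
[-1.23929430e+00  6.09373992e-01  2.37461616e-04]
```

>>> carry_out(targets=[{"delta_pos": [0,0,-0.004],"twist": [0,0,0.02],"grip": 1},{"delta_pos": [0,0,-0.008],"twist": [0,0,0.02],"grip": 1},{"delta_pos": [0,0,-0.012],"twist": [0,0,0.02],"grip": 1},{"delta_pos": [0,0,-0.014],"twist": [0,0,0.02],"grip": 1}])

```text
clock: 25.88
eef_pos: [488.5, 65.5, 188.2]
tcp_rot: [3.141, -0.0, -0.26]
contact_force: [0.9, -1.0, -1.9]
opening: 0.139
```

```bash
python3 - <<'E'
from h import *
p,q,s=pose(); im,d,K,T=grab("wrist"); print(p,s["contact_force"])
P=pts(d>0,d,K,T); r_=np.linalg.norm(P[:,:2]-[488.2,65.6],axis=1)
k=(r_<17)&(P[:,2]<135)&(P[:,2]>105); print("stud z",k.sum(),np.percentile(P[k,2],[5,25,50,75,95]).round(1))
E
```

```text
[488.51017646  65.51728126 188.24623937] [ 0.90345835 -0.96158252 -1.9327137 ]
stud z 1090 [111.4 119.  119.8 120.4 121.3]
```

The stud top now sits at 119.8 against 123.4 before (about 3.6 mm in), with no force on the key: it's in the catch. Pull out and check.

>>> carry_out(targets=[{"delta_pos": [0,0,-0.01],"twist": [0,0,0],"grip": 1},{"delta_pos": [0,0,-0.03],"twist": [0,0,0],"grip": 1},{"delta_pos": [0,0,-0.06],"twist": [0,0,0],"grip": 1},{"delta_pos": [0,0,-0.09],"twist": [0,0,0],"grip": 1},{"delta_pos": [0,0,-0.1],"twist": [0,0,0],"grip": 1}])

```text
clock: 26.35
eef_pos: [489.6, 66.2, 250.4]
tcp_rot: [-3.14, -0.003, -0.26]
contact_force: [0.7, -0.1, -1.8]
opening: 0.143
```

```bash
python3 al.py 2>&1; python3 - <<'E'
from h import *
p,q,s=pose(); print(p,s["tcp_rot"])
rel([p[0]-5,p[1]-130,p[2]],-0.85)
E
```

```text
[489.6  66.2 250.4] [-3.14e+00 -3.00e-03 -2.60e-01] 26.35 [ 0.7 -0.1 -1.8]
bar slope -0.004 top -29.5 x [-0.001  0.97 ] y [-36.7  38.1]
stud top in tool (-1.4893206357955933, 0.9734876155853271) 18.440778732299805 x mid -1.66
green 78 [ -4.8 -39.  142.6]
green 0 
slot pts 400 [ -1.9  -0.2 136.7] fit x(y) [-0.016 -1.952]
[489.22618482  66.05662685 249.08391497] [-3.14045505e+00 -2.05743260e-03 -2.60139702e-01]
delta [0.0477, 0.2115, -0.0001] twist [-0.0011, -0.0011, 0.3755] mm 130.0 deg 33.8
```

View pics/al.png

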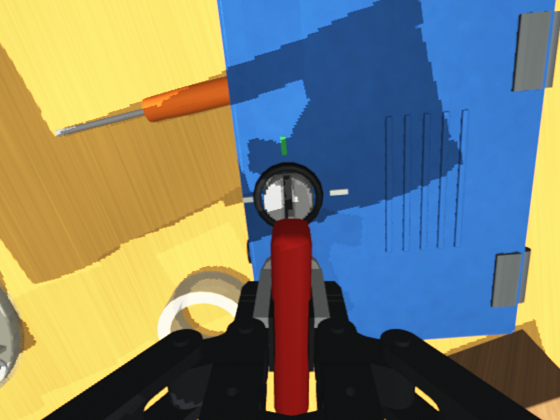

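The slot lines up with the green mark at (284,146), and the stud is at (288,195). Carrying the key back.

>>> carry_out(targets=[{"delta_pos": [0.011,0.043,0],"twist": [0,0,0.078],"grip": 1},{"delta_pos": [0.023,0.087,0],"twist": [0,0,0.156],"grip": 1},{"delta_pos": [0.035,0.13,0],"twist": [0,0,0.234],"grip": 1},{"delta_pos": [0.046,0.174,0],"twist": [0,0,0.312],"grip": 1},{"delta_pos": [0.058,0.217,0],"twist": [0,0,0.39],"grip": 1}])

```text
clock: 26.87
eef_pos: [487.7, -70.0, 246.8]
tcp_rot: [3.14, 0.001, -0.878]
contact_force: [1.0, -0.7, -2.1]
opening: 0.143
```

>>> carry_out(targets=[{"delta_pos": [0.034,0.029,0],"twist": [0,0,0.078],"grip": 1},{"delta_pos": [0.068,0.058,0],"twist": [0,0,0.156],"grip": 1},{"delta_pos": [0.103,0.086,0],"twist": [0,0,0.234],"grip": 1},{"delta_pos": [0.138,0.115,0],"twist": [0,0,0.312],"grip": 1},{"delta_pos": [0.172,0.144,0],"twist": [0,0,0.39],"grip": 1}])

```text
clock: 27.28
eef_pos: [488.0, -204.6, 246.7]
tcp_rot: [3.14, 0.001, -1.492]
contact_force: [0.7, 0.6, -1.4]
opening: 0.143
```

>>> carry_out(targets=[{"delta_pos": [0.05,0.004,0],"twist": [0,0,0.07],"grip": 1},{"delta_pos": [0.1,0.008,0],"twist": [0,0,0.07],"grip": 1},{"delta_pos": [0.15,0.012,0],"twist": [0,0,0.07],"grip": 1},{"delta_pos": [0.2,0.017,0],"twist": [0,0,0.07],"grip": 1},{"delta_pos": [0.216,0.018,0],"twist": [0,0,0.07],"grip": 1}])

```text
clock: 27.7
eef_pos: [488.4, -336.9, 246.5]
tcp_rot: [3.14, -0.0, -1.597]
contact_force: [0.5, 0.8, -3.3]
opening: 0.143
```

```bash
cat > kp.py <<'E'
from h import *
p,q,s=pose(); print(p.round(1),np.round(s["tcp_rot"],3),s["clock"],s["contact_force"].round(1))
im,d,K,T=grab("wrist"); I=im.astype(int); P=pts(d>0,d,K,T); C=I[d>0]; L=q.inv().apply(P-p)
m=(C[:,0]>80)&(C[:,1]<70)&(C[:,2]<70)&(L[:,2]<0)&(abs(L[:,0])<12); Q=L[m]
print("bar slope",np.polyfit(Q[:,1],Q[:,2],1).round(3),"x",np.median(Q[:,0]).round(1),"y",np.percentile(Q[:,1],[.5,99.5]).round(1))
y=(C[:,0]>100)&(C[:,2]<90)&(C[:,0]>C[:,2]+60)&(P[:,2]>71)&(P[:,2]<79)&(abs(P[:,0]-488)<70)&(abs(P[:,1]+345)<60)
c=cv2.minAreaRect(P[y][:,:2].astype(np.float32)); print("plate",c,np.percentile(P[y],[.5,99.5],axis=0).round(1).tolist())
E
python3 kp.py; python3 -c "
from h import *
rel([488.5,-344.3,190],-1.6)"
```

```text
[ 488.4 -336.9  246.5] [ 3.14  -0.    -1.597] 27.7 [ 0.5  0.8 -3.3]
bar slope [ 1.3000e-02 -2.9682e+01] x -0.0 y [-35.7  38. ]
plate ((490.5258483886719, -344.2796936035156), (70.08334350585938, 85.42365264892578), 88.19669342041016) [[448.6, -379.3, 73.8], [533.3, -309.2, 77.6]]
delta [0.0124, -0.0005, 0.0942] twist [0.0008, -0.0002, 0.0015] mm 57.0 deg 0.2
```

>>> carry_out(targets=[{"delta_pos": [0.0124,-0.002,0],"twist": [0,0,0],"grip": 1},{"delta_pos": [0.0124,-0.002,0.05],"twist": [0,0,0],"grip": 1},{"delta_pos": [0.0124,-0.002,0.1],"twist": [0,0,0],"grip": 1},{"delta_pos": [0.0124,-0.002,0.125],"twist": [0,0,0],"grip": 1},{"delta_pos": [0.0124,-0.002,0.14],"twist": [0,0,0],"grip": 1}])

```text
clock: 28.17
eef_pos: [488.8, -339.1, 161.1]
tcp_rot: [3.138, 0.003, -1.595]
contact_force: [-0.8, -0.2, -1.6]
opening: 0.142
```

>>> carry_out(targets=[{"delta_pos": [0,0,0.015],"twist": [0,0,0],"grip": 1},{"delta_pos": [0,0,0.03],"twist": [0,0,0],"grip": 1},{"delta_pos": [0,0,0.05],"twist": [0,0,0],"grip": 1}])

```text
clock: 28.42
eef_pos: [491.4, -341.6, 135.0]
tcp_rot: [-3.139, -0.002, -1.595]
contact_force: [0.3, -1.3, -0.8]
opening: 0.138
```

```bash
python3 kp.py
```

```text
[ 491.4 -341.6  135. ] [-3.139e+00 -2.000e-03 -1.595e+00] 28.4167 [ 0.3 -1.3 -0.8]
bar slope [ 7.0000e-03 -2.9593e+01] x -0.4 y [-36.3  37.7]
plate ((490.5704040527344, -344.39642333984375), (70.50931549072266, 85.620849609375), 88.30583190917969) [[451.4, -379.6, 73.7], [533.5, -309.4, 77.3]]
```

>>> carry_out(targets=[{"delta_pos": [0,0,0],"twist": [0,0,0],"grip": 1},{"delta_pos": [0,0,0],"twist": [0,0,0],"grip": 1}])

```text
clock: 28.63
eef_pos: [490.2, -341.5, 134.5]
tcp_rot: [-3.141, -0.001, -1.595]
contact_force: [0.1, -2.1, -4.3]
opening: 0.14
```

```bash
python3 kp.py
```

```text
[ 490.2 -341.5  134.5] [-3.141e+00 -1.000e-03 -1.595e+00] 28.6333 [ 0.1 -2.1 -4.3]
bar slope [ 7.0000e-03 -2.9561e+01] x -0.4 y [-36.3  37.8]
plate ((490.57916259765625, -344.3487854003906), (70.35292053222656, 85.6067123413086), 88.25153350830078) [[451.1, -379.6, 74.0], [533.5, -309.3, 77.4]]
```

Shift 2.5 mm toward -y (tool +x), then lower and release.

>>> carry_out(targets=[{"delta_pos": [0.0045,0,0],"twist": [0,0,0],"grip": 1},{"delta_pos": [0.0045,0,0],"twist": [0,0,0],"grip": 1},{"delta_pos": [0.0045,0,0.02],"twist": [0,0,0],"grip": 1},{"delta_pos": [0.0045,0,0.04],"twist": [0,0,0],"grip": 1},{"delta_pos": [0.0045,0,0.058],"twist": [0,0,0],"grip": 1}])

```text
clock: 29.1
eef_pos: [489.6, -343.4, 97.9]
tcp_rot: [3.141, 0.001, -1.595]
contact_force: [-0.4, -0.1, -1.8]
opening: 0.142
```

>>> carry_out(targets=[{"delta_pos": [0,0,0.006],"twist": [0,0,0],"grip": 1},{"delta_pos": [0,0,0.008],"twist": [0,0,0],"grip": 1},{"delta_pos": [0,0,0.008],"twist": [0,0,0],"grip": 1}])

```text
clock: 29.35
eef_pos: [489.7, -343.5, 93.8]
tcp_rot: [3.141, 0.001, -1.595]
contact_force: [1.0, 0.5, -2.4]
opening: 0.14
```

```bash
python3 kp.py
```

```text
[ 489.7 -343.5   93.8] [ 3.141e+00  1.000e-03 -1.595e+00] 29.35 [ 1.   0.5 -2.4]
bar slope [ 5.0000e-03 -2.9527e+01] x -0.4 y [-36.4  37.7]
plate ((493.337890625, -344.3836975097656), (70.27235412597656, 80.09748077392578), 88.22372436523438) [[458.2, -379.7, 74.2], [533.4, -309.3, 77.2]]
```

>>> carry_out(targets=[{"delta_pos": [0,0,0.002],"twist": [0,0,0],"grip": 1},{"delta_pos": [0,0,0.002],"twist": [0,0,0],"grip": 0.5},{"delta_pos": [0,0,0.002],"twist": [0,0,0],"grip": 0},{"delta_pos": [0,0,0.002],"twist": [0,0,0],"grip": -0.5},{"delta_pos": [0,0,0.002],"twist": [0,0,0],"grip": -1}])

```text
clock: 29.82
eef_pos: [490.3, -344.0, 93.8]
tcp_rot: [-3.141, -0.0, -1.595]
contact_force: [0.3, -0.9, 0.2]
opening: 0.663
```

>>> carry_out(targets=[{"delta_pos": [0,0,0],"twist": [0,0,0],"grip": -1},{"delta_pos": [0,0,-0.05],"twist": [0,0,0],"grip": -1},{"delta_pos": [0,0,-0.1],"twist": [0,0,0],"grip": -1},{"delta_pos": [0,0,-0.16],"twist": [0,0,0],"grip": -1},{"delta_pos": [0,0,-0.22],"twist": [0,0,0],"grip": -1}])

```text
clock: 30.23
eef_pos: [489.5, -343.5, 226.6]
tcp_rot: [3.141, 0.001, -1.595]
contact_force: [1.1, -0.2, -0.4]
opening: 1.001
```

>>> carry_out(targets=[{"delta_pos": [0,0.05,-0.04],"twist": [0,0,0],"grip": -1},{"delta_pos": [0,0.1,-0.08],"twist": [0,0,0],"grip": -1},{"delta_pos": [0,0.1,-0.1],"twist": [0,0,0],"grip": -1},{"delta_pos": [0,0.1,-0.1],"twist": [0,0,0],"grip": -1}])

```text
clock: 30.57
eef_pos: [430.4, -343.3, 288.9]
tcp_rot: [-3.137, -0.003, -1.597]
contact_force: [0.5, -0.3, 0.5]
opening: 1.002
```

```bash
python3 - <<'E'
from h import *
p,q,s=pose(); print(p.round(1),s["clock"],s["contact_force"].round(1),s["opening"])
im,d,K,T=grab("wrist"); I=im.astype(int); P=pts(d>0,d,K,T); C=I[d>0]
m=(C[:,0]>80)&(C[:,1]<60)&(C[:,2]<60)&(P[:,2]>105)&(P[:,2]<140)&(abs(P[:,0]-488)<60)&(abs(P[:,1]+345)<40); Q=P[m]
t=Q[Q[:,2]>np.median(Q[:,2])-3]; A=np.c_[t[:,:2]-t[:,:2].mean(0),np.ones(len(t))]; print("bar",len(Q),np.percentile(Q,[.5,50,99.5],axis=0).round(1).tolist(),"plane slopes",np.linalg.lstsq(A,t[:,2],rcond=None)[0].round(3))
a=im; im2,d2,K2,T2=grab("scene"); b=cv2.resize(im2[110:320,220:400],(360,420)); save(cv2.resize(np.hstack([a[:, 140:420],b]),(640,420)),"end.png")
P=pts(d2>0,d2,K2,T2); 
for n,c,rr in (("stud",(487,63),15),("lidcorner",(487,145),10)):
    k=np.linalg.norm(P[:,:2]-c,axis=1)<rr; print(n,np.percentile(P[k,2],[10,50,90]).round(1))
E
```

```text
[ 430.4 -343.3  288.9] 30.5667 [ 0.5 -0.3  0.5] 1.0015613244869899
bar 1229 [[449.6, -349.6, 118.5], [491.6, -343.8, 122.6], [526.7, -337.2, 124.6]] plane slopes [1.00000e-03 4.20000e-02 1.22531e+02]
stud [109.4 116.1 121.4]
lidcorner [101.7 105.3 109.2]
```

View pics/end.png

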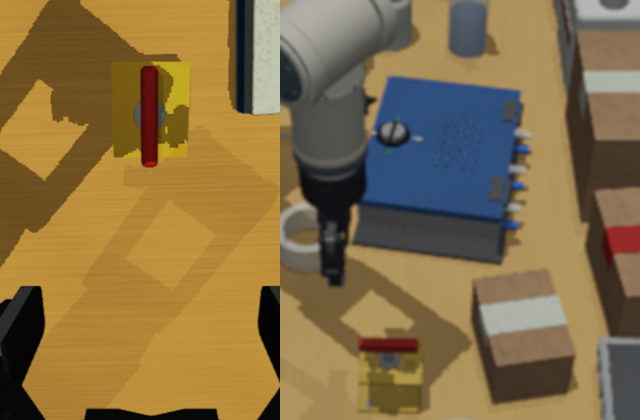

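The key hangs in the keeper with its bar level at z 122.5 (left picture, (150,115)). The lid is shut and the stud's slot points side to side. The robot is clear, so I'm handing in.

```bash
python3 -c "
from rig import r
print(r.sign_off())"
```

```text
the job is handed in; nothing more can be done
None
```

The job is handed in at about 31 s of the 72 s allowed, and my last checks found everything in place; no verdict was reported. I pushed the lid shut, pressed and turned the stud with the key until it caught, and hung the key back in the keeper.

**First try failed:** The key tipped about 60° in the grip on the way down into the slot, and I never found out why. My first fix, pressing the bar on the lid, made it worse (about 78°). I then swung it upright against the keeper's plate, set it in the keeper, gripped it again and pressed slowly while watching the force.

**Last checks:**
- **Lid:** its top is at about 105–107 mm, so it is shut.
- **Stud:** the head sits about 3.6 mm in (119.8 mm, 123.4 mm before) and the slot lines up with the green marks, so it is in the catch. The last scene-camera reading of its height was too scattered to add anything.
- **Key:** the bar is level at 122.5 mm, which puts the collar on the plate. It sits about 3 mm from the middle of the slot. A fit to the bar's top shows a 0.04 sideways slope, within the 0.12 rad limit.
- **Robot:** it touches nothing. The carton and tape roll look untouched in the last picture, but I did not measure any bystander's position.

**Forces:** Closing the lid briefly reached about 64 N at the wrist. The limit there is 120 N, but I could not tell whether the 40 N limit on the arm or gripper body also applies to the fingertips I pushed with.

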